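Load and start the sample shaker

ROBOT

A 7-joint arm with a two-finger parallel gripper is mounted at the origin on the work surface. World frame = base frame: x ahead of the robot, y to its left, z up, the work surface at z = 0. Lengths are in m, angles in rad, forces in N, time in s.
With the tool pointing down it reaches from about 0.4 to 0.85 m from the base axis. Payload 4.5 kg.
Tool frame: the origin (TCP) lies at the very end of the fingers, on their centre line; the grasp point (between the pads) lies 19 mm behind it (r.grip_point_offset is the distance from the TCP to the grasp point, in m); z points along the fingers, y is the line along which they close (so a half turn about z gives the same grasp; the last joint's range is limited). The gripper opens to 88 mm and grips with 3 to 60 N. Pads are 18 mm wide; open, the fingers measure 123 mm over their backs; the gripper's body (75 mm by 187 mm) begins 45 mm behind the grasp point.
Start: joints at [-1.254, 0.689, -0.195, 1.565, 0.157, 0.902, -0.215], TCP at [0.174, 0.6, 0.239] pointing down, gripper open.
Joint ranges: [-3.01, 3.01], [-0.46, 2.08], [-1.47, 1.51], [0.13, 2.56], [-1, 4.14], [0.04, 2.09], [-2.66, 2.66]. Speed limits (rad/s): [2.57, 2.57, 3.14, 3.14, 3.14, 3.14, 3.14].

INTERFACE

Orientations are given as a unit quaternion [x, y, z, w].
In Python, from plant import r gives the robot as it stands.
- The arm moves only by the tool carry_out, never from a script. Its argument "rows" is a list of rows, each a list of 3 entries, a list of its own where there are three numbers: the shift along the tool's x, y, z in cm, then the turn, a rotation vector about the tool's x, y, z in degrees, then the closure, from 0 (fully open) to 1 (shut). A call has 1 to 12 rows; each row is the pose to reach, as a shift and turn from the pose commanded when the call began, along the tool's axes at that moment; what a row does not reach only later rows make up. A row lasts 1/10 s, in which the tool goes at most 50 mm and 8.59 degrees, less where a joint would pass 70% of its speed; a pose out of reach is approached as far as the arm can. A call with a gripper value outside its range is refused whole. The fingers move at their own pace and stop on an object; "newtons" is the grip in N (left out, the last holds). Time passes only in rows, so rows that repeat a pose let the fingers close. It gives the time, the measured TCP pose, the force, the opening and the grip force at its end, in the units of the state.
- r.get_state(): the state, without advancing time (a new reading comes with each control period).
- r.snapshot(name): name is "scene" or "top" or "wrist"; returns a dict with "image" (480x640x3 uint8, red, green, blue), "fx", "fy", "cx", "cy" (pixels), "pose" (4x4, takes a point from camera to world coordinates). Camera axes: x right, y up, looking along -z (the intrinsics and any distortion apply to the point x, -y, -z); pixel columns grow to the right and rows downward; lengths in m; the calibration is good to about 2 mm. A picture is of the moment at which its call begins. There is no depth.
- r.finish_job(): hands the job in; it is judged then, once.
The state is a dict: "clock": time; "q": joint angles; "qd": joint speeds; "joint_torque": joint torques, N m; "tool_pos": TCP position; "eef_rot": TCP orientation; "contact_force": force on the tool from outside, world axes, zero at the start; "moment": the same for the moment, N m; "opening": opening from 0.0 (shut) to 1.0 (fully open); "finger_force": force on a finger pad.
Only numpy, scipy, OpenCV 4.12 (cv2) and the standard library are available. Lean on these libraries where they do the work, as an engineer would, in place of code of your own. Each camera call takes 0.05 s, during which the arm holds its last target. There are 200 camera calls.

TASK

Take the two empty beakers out of the shaker's drawer and stand them on the rubber drying mat, and stand every amber jar from the bench upright in the drawer. Then press the slide's release lever, push the drawer fully home, and start the shaker: push the spring-centred toggle on the switch box fully over towards its little lamp, hold it there for a good second and let it spring back. Never push the toggle the other way or work it while the drawer is open, and leave the tall bottle, the flask and the rubber bulb where they stand.

Things in the scene. Friction and masses are not known exactly. Their poses are not given: they have to be found in the camera images.
- shaker: The shaker: low white housing 200 deep (x) x 244 wide (y) x 98 mm high, fixed to the bench, with a mouth 85 mm high in its front face. Origin: on the bench below the middle of that front face; x points into the housing (away from the robot), y to the left along the front face, z up. The housing fills x from 0 to 200 mm; the drawer slides out in front, at negative x.
- tray (a joint): The drawer's slide, in m: 0 = fully drawn out towards the robot, 0.142 = fully home (front panel against the housing). It slides along the shaker's +x, with about 1.5 N of friction. Drawn out, it is locked by the slide's release lever: after 4 mm a tooth of the lever meets a fixed stop, unless the lever is pressed by more than 0.2 rad; once 15 mm in, the lever no longer matters for pushing home.
- tray_floor (a point): Centre of the drawer's inner floor, on its upper face (12 mm above the bench); moves with the drawer; axes as the shaker's. The inside is 134 (x, -67 to +67) x 190 mm (y, -95 to +95). Side and back walls rise 25 mm above this floor; the grey front panel, 8 mm thick, 234 mm wide, with its outer (robot-side) face at x = -75 mm, rises 43 mm above this floor (55 mm above the bench). Room for six jars, two by three.
- lever (a joint): Release lever of the slide, rad: 0 = at rest (sprung up), 0.45 = pressed fully down. About 4 N on the middle of its pad at 0.25 rad, 6 N at 0.45. It sits on the drawer and travels with it.
- lever_pad (a point): Middle of the top of the lever's black thumb pad, 32 (x) x 34 mm (y), which juts out towards the robot from the drawer's front panel at its right-hand (-y) corner, 37 mm above the bench at rest; this point lies 18 mm in front of the panel's outer face, which stands 18 mm above the pad: a fingertip that presses the pad down by about 6 mm (0.25 rad) and then moves along the shaker's +x meets the panel and pushes the drawer in.
- switch_box: Grey switch box 100 x 100 x 45 mm, fixed to the bench, with a steel bat toggle upright in the middle of its top and a small round white lamp (16 mm across, 6 mm high) 36 mm from the middle on its +y side. Origin: centre of its underside; its y axis points from the toggle to the lamp, z up.
- toggle (a joint): Spring-centred toggle, rad: 0 = upright, +0.45 = fully over towards the lamp, -0.45 = fully over the other way. It needs about 4 N at its tip and springs back when let go. Its pivot is 47 mm above the bench, its axis along the box's x.
- toggle_tip (a point): Top of the steel toggle bat, 10 mm thick, 40 mm above its pivot (87 mm above the bench when upright).
- mat: Black ribbed rubber drying mat 130 x 130 x 4 mm, fixed to the bench. Origin: centre of its underside.
- jar0: Squat amber glass jar with a black screw cap and a paper label: body 48 mm diameter and 36 mm tall, cap 33 mm diameter from 40 to 58 mm above the jar's foot (grip it by the cap from above); about 0.12 kg. There are five at most: absent ones read None. Origin: centre of its underside, z up.
- jar1: Squat amber glass jar with a black screw cap and a paper label: body 48 mm diameter and 36 mm tall, cap 33 mm diameter from 40 to 58 mm above the jar's foot (grip it by the cap from above); about 0.12 kg. There are five at most: absent ones read None. Origin: centre of its underside, z up.
- jar2: Squat amber glass jar with a black screw cap and a paper label: body 48 mm diameter and 36 mm tall, cap 33 mm diameter from 40 to 58 mm above the jar's foot (grip it by the cap from above); about 0.12 kg. There are five at most: absent ones read None. Origin: centre of its underside, z up.
- jar3: Squat amber glass jar with a black screw cap and a paper label: body 48 mm diameter and 36 mm tall, cap 33 mm diameter from 40 to 58 mm above the jar's foot (grip it by the cap from above); about 0.12 kg. There are five at most: absent ones read None. Origin: centre of its underside, z up.
- jar4: Squat amber glass jar with a black screw cap and a paper label: body 48 mm diameter and 36 mm tall, cap 33 mm diameter from 40 to 58 mm above the jar's foot (grip it by the cap from above); about 0.12 kg. There are five at most: absent ones read None. Origin: centre of its underside, z up.
- beaker0: One of two alike: small empty open glass beaker, 44 mm outer diameter at the rim, slightly narrower at the foot, 58 mm tall, about 0.06 kg; starts upright in the drawer. Origin: centre of its underside, z up.
- beaker1: One of two alike: small empty open glass beaker, 44 mm outer diameter at the rim, slightly narrower at the foot, 58 mm tall, about 0.06 kg; starts upright in the drawer. Origin: centre of its underside, z up.
- tall_bottle: Bystander: amber reagent bottle, 64 mm diameter, 115 mm tall. Origin: centre of its underside.
- flask: Bystander: conical glass flask, 72 mm diameter, 110 mm tall. Origin: centre of its underside.
- bulb: Bystander: reddish rubber pipette bulb, 48 mm diameter, 82 mm tall, standing. Origin: centre of its underside.

How it is judged:
On the way, in this order (a step that is already met when the one before it is completed fails the run):
1. both beakers are out of the drawer and every jar stands upright in it, with the drawer still drawn out (x of jar0 in the frame of tray_floor between -0.06 and 0.06 m and y of jar0 in the frame of tray_floor between -0.09 and 0.09 m and z of jar0 in the frame of tray_floor between -0.008 and 0.008 m and angle between each of jar0, jar1, jar2, jar3, jar4's own z axis and vertical below 0.2 rad and x of jar1 in the frame of tray_floor between -0.06 and 0.06 m and y of jar1 in the frame of tray_floor between -0.09 and 0.09 m and z of jar1 in the frame of tray_floor between -0.008 and 0.008 m and x of jar2 in the frame of tray_floor between -0.06 and 0.06 m and y of jar2 in the frame of tray_floor between -0.09 and 0.09 m and z of jar2 in the frame of tray_floor between -0.008 and 0.008 m and x of jar3 in the frame of tray_floor between -0.06 and 0.06 m and y of jar3 in the frame of tray_floor between -0.09 and 0.09 m and z of jar3 in the frame of tray_floor between -0.008 and 0.008 m and x of jar4 in the frame of tray_floor between -0.06 and 0.06 m and y of jar4 in the frame of tray_floor between -0.09 and 0.09 m and z of jar4 in the frame of tray_floor between -0.008 and 0.008 m and value of joint tray below 0.02 m and horizontal distance between each of beaker0, beaker1 and tray_floor above 0.14 m), for 0.2 s.
2. the drawer is fully home (value of joint tray above 0.134 m), for 0.2 s.
3. the toggle is held over towards the lamp, with the drawer home (value of joint toggle above 0.33 rad and value of joint tray above 0.132 m), for 0.7 s.
At the end, for the whole second after the job is handed in: Every jar stands upright (within 0.2 rad) on the drawer's floor, the drawer is home (within 10 mm), the toggle is back at centre (within 0.08 rad), and both beakers stand upright on the mat with their centres within 55 mm of the mat's centre along both of the mat's sides; all at rest (x of jar0 in the frame of tray_floor between -0.06 and 0.06 m and y of jar0 in the frame of tray_floor between -0.09 and 0.09 m and z of jar0 in the frame of tray_floor between -0.008 and 0.008 m and angle between each of jar0, jar1, jar2, jar3, jar4, beaker0, beaker1's own z axis and vertical below 0.2 rad and x of jar1 in the frame of tray_floor between -0.06 and 0.06 m and y of jar1 in the frame of tray_floor between -0.09 and 0.09 m and z of jar1 in the frame of tray_floor between -0.008 and 0.008 m and x of jar2 in the frame of tray_floor between -0.06 and 0.06 m and y of jar2 in the frame of tray_floor between -0.09 and 0.09 m and z of jar2 in the frame of tray_floor between -0.008 and 0.008 m and x of jar3 in the frame of tray_floor between -0.06 and 0.06 m and y of jar3 in the frame of tray_floor between -0.09 and 0.09 m and z of jar3 in the frame of tray_floor between -0.008 and 0.008 m and x of jar4 in the frame of tray_floor between -0.06 and 0.06 m and y of jar4 in the frame of tray_floor between -0.09 and 0.09 m and z of jar4 in the frame of tray_floor between -0.008 and 0.008 m and x of beaker0 in the frame of mat between -0.055 and 0.055 m and y of beaker0 in the frame of mat between -0.055 and 0.055 m and z of each of beaker0, beaker1 in the frame of mat below 0.009 m and x of beaker1 in the frame of mat between -0.055 and 0.055 m and y of beaker1 in the frame of mat between -0.055 and 0.055 m and linear speed of each of jar0, jar1, jar2, jar3, jar4, beaker0, beaker1 below 0.03 m/s and value of joint tray above 0.132 m and value of joint toggle between -0.08 and 0.08 rad); the robot touches nothing.
It fails at once if the toggle is pushed away from the lamp (value of joint toggle below -0.25 rad).
It fails at once if the toggle is worked while the drawer is open (value of joint toggle above 0.2 rad and value of joint tray below 0.12 m).
It fails at once if the tall bottle, the flask or the bulb is moved (distance of any of tall_bottle, flask, bulb from where it was at the start of the episode above 0.03 m).
Of jar0, jar1, jar2, jar3, jar4 only 3 to 5 are there at a start; the rules pass over those that are not, and their reading is None.
At some moment in a run one of jar0, jar1, jar2, jar3, jar4 may be knocked a few centimetres aside while the robot is not near it.
It also fails if it takes over 210 s, if anything falls off the work surface, if the arm or the gripper's body presses on something with over 40 N, if the wrist force passes 120 N, or if a joint passes its speed limit or range.

## Working session

There is one attempt and no reset: what is moved stays moved. The work goes in short steps, Python scripts to look and compute and a tool call to move; the robot and the scene stay as the last step left them, time stands still between calls to the robot, and variables do not carry over. Pictures are saved under pics/ and viewed, at most 14 in all, crops included, and the job is handed in when it is done.

Besides the shell and the picture viewer there is one more tool, called by a JSON object that holds its "op" and its "data", one argument or row to a line. carry_out: Moves the arm, as the interface text tells. Its arguments: {"type":"object","properties":{"rows":{"type":"array"},"newtons":{"type":"number"}},"required":["rows"]}

```bash
mkdir -p pics; ls; python3 - <<'E'
from plant import r
import cv2
s=r.get_state(); print({k:s[k] for k in('clock','tool_pos','eef_rot','opening')})
for n in("scene","top"):
    d=r.snapshot(n); cv2.imwrite(f"pics/{n}0.png",d["image"][:,:,::-1]); print(n,{k:d[k] for k in d if k!="image"})
E
```

```text
pics
{'clock': 0.0, 'tool_pos': array([0.17428854, 0.59952452, 0.2379026 ]), 'eef_rot': array([ 1.40873147e-01,  9.90027202e-01, -9.45582510e-04, -4.66915663e-05]), 'opening': 0.9956349660835264}
scene {'fx': 485.5690720783365, 'fy': 485.5690720783365, 'cx': 319.052114940611, 'cy': 233.93734448451067, 'pose': array([[-0.05340107, -0.66409777,  0.7457362 ,  1.28091122],
       [ 0.99835379, -0.0198542 ,  0.05380996,  0.05076319],
       [-0.02092907,  0.74738207,  0.66406476,  0.77690721],
       [ 0.        ,  0.        ,  0.        ,  1.        ]])}
top {'fx': 607.4806903552703, 'fy': 607.4806903552703, 'cx': 315.98016904845235, 'cy': 248.699235557661, 'pose': array([[ 0.02699936,  0.99501651, -0.09598531,  0.3643207 ],
       [-0.99955913,  0.02805904,  0.00970725, -0.00639954],
       [ 0.01235213,  0.0956809 ,  0.99533542,  1.61502805],
       [ 0.        ,  0.        ,  0.        ,  1.        ]])}
```

View pics/scene0.png

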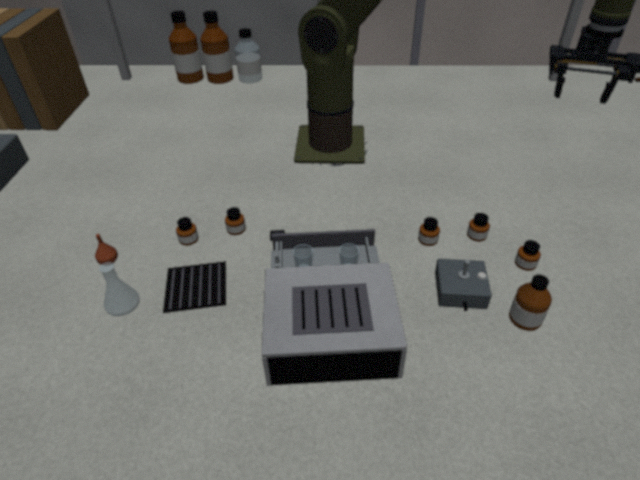

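View pics/top0.png

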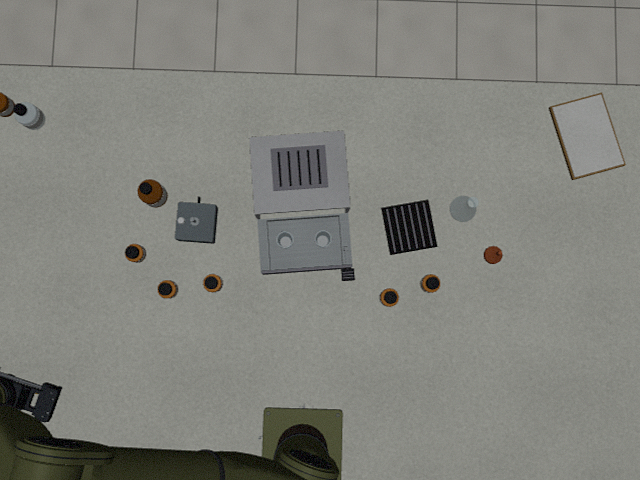

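The scene view shows five jars, two at the right of the robot and three at the left; in the top view they are at about (390,297), (430,283), (213,283), (167,289) and (135,253). Top view also shows beakers (285,240) and (323,239), mat (409,227), lever pad (348,273), and switch box (196,222) with its lamp at (180,220). I'll measure these more precisely.

```bash
cat > h.py <<'E'
from plant import r
import cv2, numpy as np
from scipy.spatial.transform import Rotation as R
def snap(n,f=None):
    d=r.snapshot(n)
    if f: cv2.imwrite(f"pics/{f}.png",d["image"][:,:,::-1])
    return d
def w(d,u,v,z):
    P=d["pose"]; k=P[:3,:3]@[(u-d["cx"])/d["fx"],-(v-d["cy"])/d["fy"],-1]
    return (P[:3,3]+k*(z-P[2,3])/k[2])
def px(d,p):
    c=d["pose"][:3,:3].T@(np.array(p)-d["pose"][:3,3]); return d["cx"]-d["fx"]*c[0]/c[2], d["cy"]+d["fy"]*c[1]/c[2]
def caps(d,pts,z=0.058,rad=14,th=60):
    g=d["image"].max(2).astype(int); out=[]
    for u,v in pts:
        ys,xs=np.mgrid[:480,:640]; m=(g<th)&(np.hypot(xs-u,ys-v)<rad)
        c=[xs[m].mean(),ys[m].mean()] if m.any() else [0,0]
        out.append((np.round(c,1),m.sum(),np.round(w(d,*c,z)[:2],4)))
    return out
def pose():
    s=r.get_state(); return s["tool_pos"],R.from_quat(s["eef_rot"]).as_matrix(),s
def go(x,y,z,yaw=None):
    """shift (cm, tool axes) to reach world TCP; turn about tool z (deg) so tool y axis makes yaw (deg) with world x, modulo 180"""
    p,M,s=pose(); print("shift cm",np.round(M.T@(np.array([x,y,z])-p)*100,2),end=" ")
    cur=np.degrees(np.arctan2(M[1,1],M[0,1]))
    if yaw is not None:
        print("turn z deg",np.round(-((yaw-cur+90)%180-90),1),end=" ")
    print("yaw",round(cur,1),"pos",p.round(4),"t",round(s["clock"],2),"open",round(s["opening"],3))
E
python3 - <<'E'
from h import *
d=snap("top","t1"); im=d["image"]
for o in caps(d,[(390,297),(430,283),(213,283),(167,289),(135,253)]): print(*o)
def rect(m):
    n,l,st,_=cv2.connectedComponentsWithStats(m.astype(np.uint8)); i=1+np.argmax(st[1:,4]); 
    ys,xs=np.where(l==i); return cv2.minAreaRect(np.c_[xs,ys].astype(np.float32)),st[i]
g=im.max(2); m=np.zeros_like(g,bool); m[190:265,370:450]=g[190:265,370:450]<70
m=cv2.morphologyEx(m.astype(np.uint8),cv2.MORPH_CLOSE,np.ones((9,9)))
q,st=rect(m); print("mat",q,w(d,*q[0],.004)[:2],[w(d,*c,.004)[:2].round(3) for c in cv2.boxPoints(q)])
a=im[180:300,120:360,::-1]; b=im[195:265,370:450,::-1]
cv2.imwrite("pics/c1.png",cv2.resize(a,(800,400),interpolation=cv2.INTER_CUBIC))
P,M,_=pose(); print(M.round(3))
E
```

```text
[389.8 297.1] 124 [ 0.3954 -0.2139]
[431.5 283. ] 137 [ 0.4345 -0.3204]
[211.2 282.6] 133 [0.4199 0.2439]
[165.8 288.8] 144 [0.401  0.3588]
[132.9 252.3] 153 [0.492  0.4475]
mat ((408.8079833984375, 226.94398498535156), (48.12018966674805, 48.12018966674805), 79.69515228271484) [ 0.58521359 -0.26911002] [array([ 0.635, -0.193]), array([ 0.663, -0.32 ]), array([ 0.535, -0.345]), array([ 0.509, -0.218])]
[[-0.96   0.279 -0.   ]
 [ 0.279  0.96  -0.001]
 [-0.    -0.001 -1.   ]]
```

View pics/c1.png

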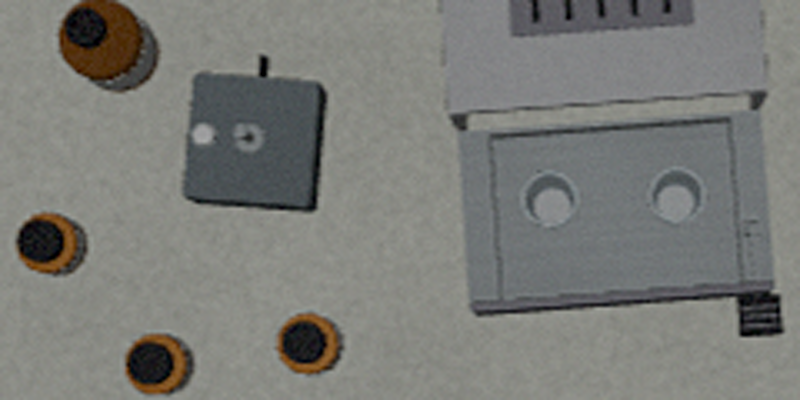

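The crop shows the drawer with its front panel along (472,308)-(773,290) and lever pad at (761,314). Beaker rims are at (551,198) and (678,196), the toggle at (248,137) and the lamp at (203,133).

```bash
python3 - <<'E'
from h import *
d=snap("top")
f=lambda u,v,z:w(d,120+u/3.3333-.35,180+v/3.3333-.35,z)[:2].round(4)
for n,u,v,z in[("bL",551,198,.07),("bR",678,196,.07),("panL",472,305,.055),("panR",773,286,.055),("panLb",475,313,.012),("panRb",773,293,.012),("hL",447,113,.098),("hR",766,93,.098),("pad",760,314,.037),
 ("padTL",738,295,.037),("padBR",782,332,.037),("toggle",250,137,.087),("lamp",203,133,.051),("b1",195,72,.045),("b2",325,83,.045),("b3",317,210,.045),("b4",185,200,.045)]: print(n,f(u,v,z))
E
```

```text
bL [0.5359 0.0585]
bR [ 0.5402 -0.0389]
panL [0.4529 0.1173]
panR [ 0.474  -0.1144]
panLb [0.4491 0.1181]
panRb [ 0.4715 -0.1175]
hL [0.5951 0.138 ]
hR [ 0.6174 -0.1029]
pad [ 0.4531 -0.1059]
padTL [ 0.4675 -0.0884]
padBR [ 0.4396 -0.1234]
toggle [0.5741 0.2877]
lamp [0.5811 0.3312]
b1 [0.6299 0.3411]
b2 [0.6242 0.2392]
b3 [0.5241 0.2412]
b4 [0.529 0.344]
```

```bash
python3 - <<'E'
from h import *
go(.537,.058,.2,95.3)
d=snap("top")
for n,u,v,z in[("flask",463,208,.05),("bulb",493,254,.05),("tall",150,187,.115)]: print(n,w(d,u,v,z))
E
```

```text
shift cm [-49.94 -41.91   3.87] turn z deg -21.5 yaw 73.8 pos [0.1743 0.5998 0.2382] t 0.2 open 1.001
flask [ 0.63287298 -0.40281927  0.05      ]
bulb [ 0.51438015 -0.48135131  0.05      ]
tall [0.65199454 0.39742687 0.115     ]
```

{"op": "carry_out", "data": {
  "rows": [
    [[-50,-42,3.8],[0,0,-21.5],0.1],
    [[-50,-42,3.8],[0,0,-21.5],0.1],
    [[-50,-42,3.8],[0,0,-21.5],0.1],
    [[-50,-42,3.8],[0,0,-21.5],0.1],
    [[-50,-42,3.8],[0,0,-21.5],0.1],
    [[-50,-42,3.8],[0,0,-21.5],0.1],
    [[-50,-42,3.8],[0,0,-21.5],0.1],
    [[-50,-42,3.8],[0,0,-21.5],0.1],
    [[-50,-42,3.8],[0,0,-21.5],0.1],
    [[-50,-42,3.8],[0,0,-21.5],0.1],
    [[-50,-42,3.8],[0,0,-21.5],0.1],
    [[-50,-42,3.8],[0,0,-21.5],0.1]
  ],
  "newtons": 10
}}

```text
clock: 1.45
tool_pos: [0.5083, 0.1004, 0.2038]
eef_rot: [-0.046, 0.999, 0.0, 0.0]
contact_force: [1.7, 1.0, -0.2]
opening: 0.903
finger_force: 0.0
```

{"op": "carry_out", "data": {
  "rows": [
    [[0,0,0],[0,0,0],0.1]
  ]
}}

```text
clock: 1.55
tool_pos: [0.5109, 0.0935, 0.203]
eef_rot: [-0.039, 0.999, -0.002, 0.001]
contact_force: [-0.4, -0.2, -1.1]
opening: 0.9
finger_force: 0.0
```

```bash
python3 - <<'E'
from h import *
go(.537,.058,.037,95.3)
d=snap("wrist","w1"); print(d["fx"],d["pose"].round(3))
for p in[(.5359,.0585,.07),(.5402,-.0389,.07)]: print(px(d,p))
E
```

```text
shift cm [-2.31 -3.66 16.62] turn z deg -0.8 yaw 94.5 pos [0.5109 0.0935 0.203 ] t 1.55 open 0.9
387.433095673866 [[-0.079 -0.95  -0.302  0.431]
 [ 0.997 -0.076 -0.019  0.088]
 [-0.005 -0.302  0.953  0.35 ]
 [ 0.     0.     0.     1.   ]]
(np.float64(276.75365619884354), np.float64(254.18263364386084))
(np.float64(149.7104410667565), np.float64(249.83926160336884))
```

View pics/w1.png

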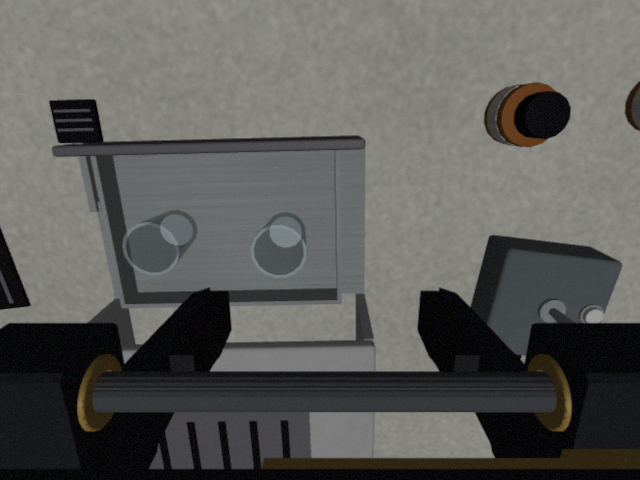

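The wrist view shows the beaker rims at about (278,251) and (152,248), which agrees with the estimates; the drawer, the lever pad (76,120) and the jar cap (547,115) are also visible. Now the left beaker.

{"op": "carry_out", "data": {
  "rows": [
    [[-2.4,-3.6,2],[0,0,-0.8],0.1],
    [[-2.4,-3.6,6],[0,0,-0.8],0.1],
    [[-2.4,-3.6,10],[0,0,-0.8],0.1],
    [[-2.4,-3.6,13],[0,0,-0.8],0.1],
    [[-2.4,-3.6,15],[0,0,-0.8],0.1],
    [[-2.4,-3.6,16.5],[0,0,-0.8],0.1],
    [[-2.4,-3.6,16.5],[0,0,-0.8],0.1],
    [[-2.4,-3.6,16.5],[0,0,-0.8],0.7],
    [[-2.4,-3.6,16.5],[0,0,-0.8],0.7],
    [[-2.4,-3.6,16.5],[0,0,-0.8],0.7],
    [[-2.4,-3.6,16.5],[0,0,-0.8],0.7],
    [[-2.4,-3.6,16.5],[0,0,-0.8],0.7]
  ],
  "newtons": 10
}}

```text
clock: 2.8
tool_pos: [0.5348, 0.0685, 0.0394]
eef_rot: [-0.053, 0.999, 0.0, 0.0]
contact_force: [-0.0, -1.4, -0.2]
opening: 0.466
finger_force: 0.2
```

```bash
python3 - <<'E'
from h import *
p,M,s=pose(); print(s["finger_force"])
a=np.radians(-12.4); c=np.array([.585,-.269]); my=np.array([-np.sin(a),np.cos(a)])
for k in(-.03,.03): print(c+k*my)
go(*(c-.03*my),.2,-12.4); go(*(c-.03*my),.2)
E
```

```text
0.19820422923658043
[ 0.57855794 -0.29830017]
[ 0.59144206 -0.23969983]
shift cm [ -0.48 -36.93 -16.06] turn z deg -71.5 yaw 96.1 pos [0.5348 0.0685 0.0394] t 2.8 open 0.466
shift cm [ -0.48 -36.93 -16.06] yaw 96.1 pos [0.5348 0.0685 0.0394] t 2.8 open 0.466
```

{"op": "carry_out", "data": {
  "rows": [
    [[0,0,0],[0,0,0],0.7],
    [[0,0,0],[0,0,0],0.7],
    [[0,0,0],[0,0,0],0.7]
  ],
  "newtons": 10
}}

```text
clock: 3.1
tool_pos: [0.5349, 0.0685, 0.0392]
eef_rot: [-0.053, 0.999, -0.0, 0.0]
contact_force: [1.1, -1.4, 5.1]
opening: 0.46
finger_force: 9.8
```

```bash
python3 - <<'E'
from h import *
go(.537,.058,.037,95.3)
d=snap("wrist","w2")
E
```

```text
shift cm [-0.1  -1.07  0.22] turn z deg 0.8 yaw 96.1 pos [0.5349 0.0685 0.0392] t 3.1 open 0.46
```

View pics/w2.png

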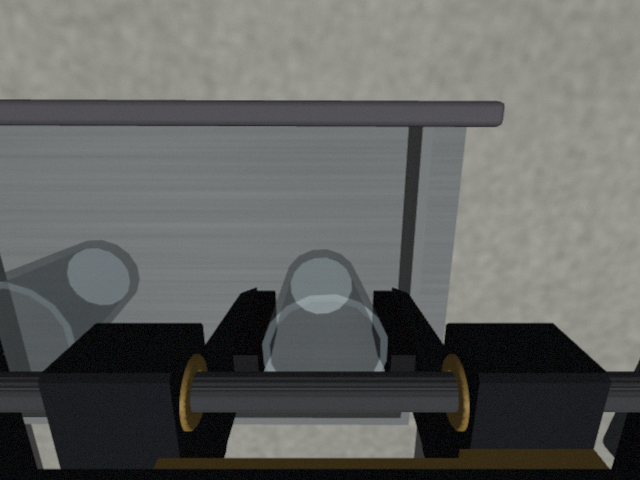

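The left beaker is held squarely between the fingers at about (322,330).

{"op": "carry_out", "data": {
  "rows": [
    [[0,0,-4],[0,0,0],0.7],
    [[0,0,-8],[0,0,0],0.7],
    [[0,0,-12],[0,0,0],0.7],
    [[0,0,-16],[0,0,0],0.7],
    [[0,-4,-16],[0,0,-8],0.7],
    [[0,-8,-16],[0,0,-16],0.7],
    [[0,-12,-16],[0,0,-24],0.7],
    [[0,-16,-16],[0,0,-32],0.7],
    [[-0.2,-20,-16],[0,0,-40],0.7],
    [[-0.3,-24,-16],[0,0,-48],0.7],
    [[-0.4,-28,-16],[0,0,-56],0.7],
    [[-0.4,-28,-16],[0,0,-56],0.7]
  ]
}}

```text
clock: 4.35
tool_pos: [0.567, -0.2178, 0.197]
eef_rot: [-0.512, 0.859, -0.001, -0.002]
contact_force: [-0.6, -0.0, -0.9]
opening: 0.457
finger_force: 9.9
```

```bash
python3 - <<'E'
from h import *
print(pose()[2]["q"].round(2)); go(.5786,-.2983,.2,-12.4)
E
```

```text
[ 0.67  0.8  -0.7   1.65  0.62  0.93  2.38]
shift cm [ 6.53 -4.85 -0.27] turn z deg -16.0 yaw 151.6 pos [ 0.567  -0.2178  0.197 ] t 4.35 open 0.457
```

{"op": "carry_out", "data": {
  "rows": [
    [[0,0,0],[0,0,8],0.7],
    [[0,0,0],[0,0,16],0.7],
    [[0,0,0],[0,0,24],0.7],
    [[0,0,0],[0,0,32],0.7],
    [[0,0,0],[0,0,40],0.7],
    [[0,0,0],[0,0,48],0.7],
    [[0,0,0],[0,0,56],0.7],
    [[0,0,0],[0,0,64],0.7],
    [[0,0,0],[0,0,72],0.7],
    [[0,0,0],[0,0,80],0.7],
    [[0,0,0],[0,0,88],0.7],
    [[0,0,0],[0,0,96],0.7]
  ]
}}

```text
clock: 5.55
tool_pos: [0.5678, -0.2084, 0.1983]
eef_rot: [0.294, 0.956, 0.0, -0.001]
contact_force: [0.4, 0.3, -0.8]
opening: 0.456
finger_force: 9.9
```

{"op": "carry_out", "data": {
  "rows": [
    [[0,0,0],[0,0,8],0.7],
    [[0,0,0],[0,0,16],0.7],
    [[0,0,0],[0,0,24],0.7],
    [[0,0,0],[0,0,32],0.7],
    [[0,0,0],[0,0,40],0.7],
    [[0,0,0],[0,0,48],0.7],
    [[0,0,0],[0,0,56],0.7],
    [[0,0,0],[0,0,64],0.7],
    [[0,0,0],[0,0,68],0.7],
    [[0,0,0],[0,0,68],0.7],
    [[0,0,0],[0,0,68],0.7]
  ]
}}

```text
clock: 6.65
tool_pos: [0.5681, -0.2086, 0.1984]
eef_rot: [0.776, 0.631, -0.0, -0.0]
contact_force: [-1.0, 0.6, -1.1]
opening: 0.46
finger_force: 9.9
```

```bash
python3 - <<'E'
from h import *
print(pose()[2]["q"].round(2)); go(.5786,-.2983,.2,-12.4)
E
```

```text
[ 0.22  0.71  0.1   1.68 -0.09  0.76  0.16]
shift cm [-8.56  2.86 -0.16] turn z deg 0.6 yaw -11.8 pos [ 0.5681 -0.2086  0.1984] t 6.65 open 0.46
```

{"op": "carry_out", "data": {
  "rows": [
    [[-4,1.5,0],[0,0,0.6],0.7],
    [[-8.6,2.9,0],[0,0,0.6],0.7],
    [[-8.6,2.9,3],[0,0,0.6],0.7],
    [[-8.6,2.9,6],[0,0,0.6],0.7],
    [[-8.6,2.9,9],[0,0,0.6],0.7],
    [[-8.6,2.9,12],[0,0,0.6],0.7],
    [[-8.6,2.9,14],[0,0,0.6],0.7],
    [[-8.6,2.9,15.5],[0,0,0.6],0.7],
    [[-8.6,2.9,15.5],[0,0,0.6],0.7],
    [[-8.6,2.9,15.5],[0,0,0.6],0.7]
  ]
}}

```text
clock: 7.65
tool_pos: [0.5793, -0.2997, 0.0443]
eef_rot: [0.78, 0.626, 0.0, 0.0]
contact_force: [-1.1, 0.4, -0.8]
opening: 0.464
finger_force: 9.9
```

```bash
python3 - <<'E'
from h import *
go(.5786,-.2983,.032,-12.4)
E
```

```text
shift cm [ 0.12 -0.1   1.23] turn z deg -0.1 yaw -12.5 pos [ 0.5793 -0.2997  0.0443] t 7.65 open 0.464
```

{"op": "carry_out", "data": {
  "rows": [
    [[0,0,0.6],[0,0,0],0.7],
    [[0,0,1.0],[0,0,0],0.7],
    [[0,0,1.3],[0,0,0],0.7],
    [[0,0,1.3],[0,0,0],0.7],
    [[0,0,1.3],[0,0,0],0.3],
    [[0,0,1.3],[0,0,0],0.3],
    [[0,0,1.3],[0,0,0],0.3],
    [[0,0,-1],[0,0,0],0.3],
    [[0,0,-5],[0,0,0],0.3],
    [[0,0,-10],[0,0,0],0.3],
    [[0,0,-15],[0,0,0],0.3],
    [[0,0,-15],[0,0,0],0.3]
  ]
}}

```text
clock: 8.85
tool_pos: [0.5831, -0.302, 0.2015]
eef_rot: [0.78, 0.626, 0.003, 0.007]
contact_force: [1.0, -0.7, 0.1]
opening: 0.704
finger_force: 0.0
```

```bash
python3 - <<'E'
from h import *
go(.540,-.039,.2,95.3)
E
```

```text
shift cm [24.74 -9.92 -0.07] turn z deg 72.2 yaw -12.5 pos [ 0.5831 -0.302   0.2015] t 8.85 open 0.704
```

{"op": "carry_out", "data": {
  "rows": [
    [[4,-1.5,0],[0,0,8],0.3],
    [[8,-3,0],[0,0,16],0.3],
    [[12,-5,0],[0,0,24],0.3],
    [[16,-6.5,0],[0,0,32],0.3],
    [[20,-8,0],[0,0,40],0.3],
    [[24.7,-9.9,0],[0,0,48],0.3],
    [[24.7,-9.9,0],[0,0,56],0.3],
    [[24.7,-9.9,0],[0,0,64],0.3],
    [[24.7,-9.9,0],[0,0,72],0.3],
    [[24.7,-9.9,0],[0,0,72],0.3],
    [[24.7,-9.9,0],[0,0,72],0.3]
  ]
}}

```text
clock: 9.95
tool_pos: [0.5355, -0.0368, 0.1935]
eef_rot: [0.999, 0.05, -0.0, 0.0]
contact_force: [0.2, -0.3, 0.2]
opening: 0.706
finger_force: 0.0
```

```bash
python3 - <<'E'
from h import *
go(.539,-.0385,.039,95.3)
snap("top","t2"); snap("wrist","w3")
a=cv2.imread("pics/t2.png"); b=cv2.imread("pics/w3.png")
cv2.imwrite("pics/m1.png",np.hstack([cv2.resize(a[190:310,360:460],(400,480),interpolation=cv2.INTER_CUBIC),cv2.resize(b,(400,300))[:,:].copy() if 0 else cv2.resize(b,(400,480))]))
E
```

```text
shift cm [ 0.34  0.2  15.45] turn z deg 0.4 yaw -84.3 pos [ 0.5355 -0.0368  0.1935] t 9.95 open 0.706
```

View pics/m1.png

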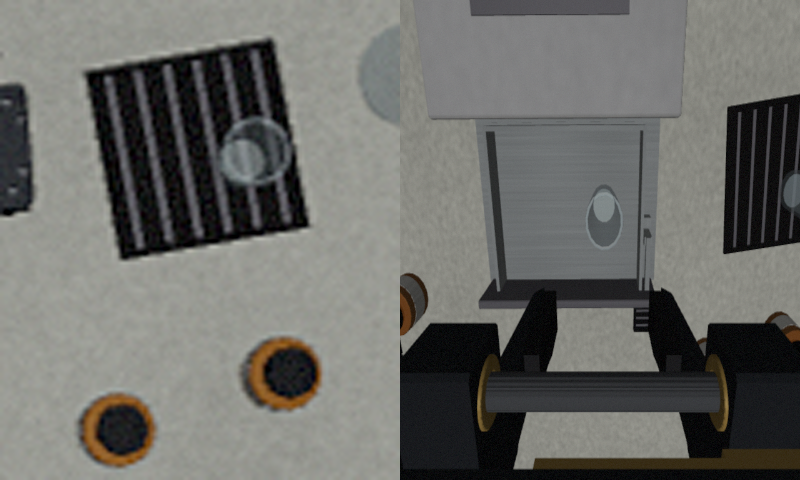

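The left half shows the first beaker upright on the mat at (257,153). The right half shows the second beaker in the drawer, in line with the fingers.

{"op": "carry_out", "data": {
  "rows": [
    [[0.4,0.2,3],[0,0,0.4],0.3],
    [[0.4,0.2,6],[0,0,0.4],0.3],
    [[0.4,0.2,9],[0,0,0.4],0.3],
    [[0.4,0.2,12],[0,0,0.4],0.3],
    [[0.4,0.2,14],[0,0,0.4],0.3],
    [[0.4,0.2,15.5],[0,0,0.4],0.3],
    [[0.4,0.2,15.5],[0,0,0.4],0.3],
    [[0.4,0.2,15.5],[0,0,0.4],0.7],
    [[0.4,0.2,15.5],[0,0,0.4],0.7],
    [[0.4,0.2,15.5],[0,0,0.4],0.7],
    [[0.4,0.2,15.5],[0,0,0.4],0.7],
    [[0.4,0.2,15.5],[0,0,0.4],0.7]
  ]
}}

```text
clock: 11.25
tool_pos: [0.5406, -0.0385, 0.0397]
eef_rot: [0.999, 0.045, 0.001, 0.0]
contact_force: [-0.9, 0.4, 6.2]
opening: 0.467
finger_force: 9.8
```

```bash
python3 - <<'E'
from h import *
print(pose()[2]["finger_force"]); go(.5914,-.2397,.2,-12.4)
E
```

```text
9.75069328941435
shift cm [  3.29  20.5  -16.03] turn z deg -72.5 yaw -84.9 pos [ 0.5406 -0.0385  0.0397] t 11.25 open 0.467
```

{"op": "carry_out", "data": {
  "rows": [
    [[0,0,-5],[0,0,0],0.7],
    [[0,0,-10],[0,0,0],0.7],
    [[0,2,-16],[0,0,-8],0.7],
    [[1,5,-16],[0,0,-16],0.7],
    [[1.5,9,-16],[0,0,-24],0.7],
    [[2,13,-16],[0,0,-32],0.7],
    [[2.5,17,-16],[0,0,-40],0.7],
    [[3.3,20.5,-16],[0,0,-48],0.7],
    [[3.3,20.5,-16],[0,0,-56],0.7],
    [[3.3,20.5,-16],[0,0,-64],0.7],
    [[3.3,20.5,-16],[0,0,-72.5],0.7],
    [[3.3,20.5,-16],[0,0,-72.5],0.7]
  ]
}}

```text
clock: 12.45
tool_pos: [0.5904, -0.2399, 0.1986]
eef_rot: [0.779, 0.627, -0.0, -0.001]
contact_force: [-0.3, -0.2, -0.8]
opening: 0.463
finger_force: 10.0
```

```bash
python3 - <<'E'
from h import *
go(.5914,-.2397,.045,-12.4)
E
```

```text
shift cm [ 0.03  0.11 15.36] turn z deg 0.0 yaw -12.4 pos [ 0.5904 -0.2399  0.1986] t 12.45 open 0.463
```

{"op": "carry_out", "data": {
  "rows": [
    [[0.1,0.1,4],[0,0,0],0.7],
    [[0.1,0.1,8],[0,0,0],0.7],
    [[0.1,0.1,11],[0,0,0],0.7],
    [[0.1,0.1,13.5],[0,0,0],0.7],
    [[0.1,0.1,15],[0,0,0],0.7],
    [[0.1,0.1,16],[0,0,0],0.7],
    [[0.1,0.1,16.6],[0,0,0],0.7],
    [[0.1,0.1,16.6],[0,0,0],0.7],
    [[0.1,0.1,16.6],[0,0,0],0.7],
    [[0.1,0.1,16.6],[0,0,0],0.3],
    [[0.1,0.1,16.6],[0,0,0],0.3],
    [[0.1,0.1,16.6],[0,0,0],0.3]
  ]
}}

```text
clock: 13.65
tool_pos: [0.5925, -0.2391, 0.0334]
eef_rot: [0.779, 0.627, 0.0, 0.0]
contact_force: [0.3, -0.9, 0.4]
opening: 0.694
finger_force: 0.0
```

{"op": "carry_out", "data": {
  "rows": [
    [[0,0,-2],[0,0,0],0.3],
    [[0,0,-6],[0,0,0],0.3],
    [[0,0,-11],[0,0,0],0.3],
    [[0,0,-16],[0,0,0],0.3],
    [[0,0,-16],[0,0,0],0.45]
  ]
}}

```text
clock: 14.15
tool_pos: [0.5965, -0.2412, 0.2005]
eef_rot: [0.78, 0.626, 0.004, 0.006]
contact_force: [1.3, 0.5, 0.4]
opening: 0.632
finger_force: 0.0
```

```bash
python3 - <<'E'
from h import *
go(.4345,-.3204,.15,95.3)
d=snap("top")
for o in caps(d,[(390,297),(430,283),(213,283),(167,289),(135,253)]): print(*o)
E
```

```text
shift cm [-11.22 -14.19   4.87] turn z deg 72.3 yaw -12.4 pos [ 0.5965 -0.2412  0.2005] t 14.15 open 0.632
[393.6 285.4] 5 [ 0.4256 -0.2231]
[428.  281.1] 347 [ 0.4391 -0.3114]
[211.1 282.6] 129 [0.4198 0.2441]
[165.4 288.7] 139 [0.4012 0.3597]
[132.6 252.1] 146 [0.4923 0.4483]
```

{"op": "carry_out", "data": {
  "rows": [
    [[-2,-2,0],[0,0,8],0.45],
    [[-3.5,-4,0],[0,0,16],0.45],
    [[-5,-6,0],[0,0,24],0.45],
    [[-7,-9,1],[0,0,32],0.45],
    [[-9,-12,2],[0,0,40],0.45],
    [[-11.2,-14.2,3],[0,0,48],0.45],
    [[-11.2,-14.2,4],[0,0,56],0.45],
    [[-11.2,-14.2,5],[0,0,64],0.45],
    [[-11.2,-14.2,5],[0,0,72],0.45],
    [[-11.2,-14.2,5],[0,0,72],0.45],
    [[-11.2,-14.2,5],[0,0,72],0.45]
  ]
}}

```text
clock: 15.3
tool_pos: [0.4289, -0.3175, 0.1421]
eef_rot: [0.999, 0.051, -0.001, -0.0]
contact_force: [0.1, -0.6, 0.2]
opening: 0.549
finger_force: 0.0
```

```bash
python3 - <<'E'
from h import *
go(.4345,-.3214,.039,95.3)
d=snap("wrist","w4"); print(px(d,(.4345,-.3204,.058)),px(d,(.3954,-.2139,.058)))
d=snap("top","t3"); a=cv2.imread("pics/t3.png"); b=cv2.imread("pics/w4.png")
cv2.imwrite("pics/m2.png",np.hstack([cv2.resize(a[190:310,360:460],(300,360),interpolation=cv2.INTER_CUBIC),cv2.resize(b,(480,360))]))
E
```

```text
shift cm [ 0.53  0.45 10.31] turn z deg 0.5 yaw -84.2 pos [ 0.4289 -0.3175  0.1421] t 15.3 open 0.549
(np.float64(330.032500306365), np.float64(234.9375164375097)) (np.float64(159.69677284031718), np.float64(276.53054748190175))
```

View pics/m2.png

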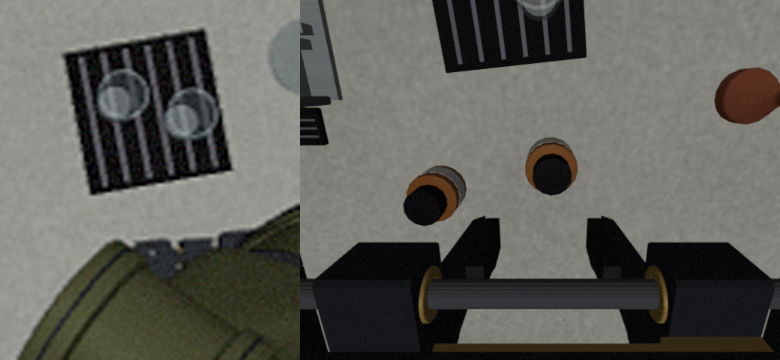

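Both beakers stand on the mat. In the wrist view the target cap is at full-image (336,229), which is 4 mm off the estimate. I'll refine with the wrist camera.

```bash
cat >> h.py <<'E'
def wcap(u,v,z=.058,rad=35):
    d=snap("wrist"); g=d["image"].max(2)
    m=np.zeros_like(g); cv2.circle(m,(int(u),int(v)),rad,1,-1); m=((g<45)&(m>0)).astype(np.uint8)
    n,l,st,c=cv2.connectedComponentsWithStats(m); i=1+np.argmax(st[1:,4]); 
    ct=max(cv2.findContours((l==i).astype(np.uint8),0,1)[0],key=cv2.contourArea); (x,y),rr=cv2.minEnclosingCircle(ct)
    p=w(d,x,y,z); D=(d["pose"][:3,:3].T@(p-d["pose"][:3,3]))[2]
    print("cap",c[i].round(1),(round(x,1),round(y,1)),"diam mm",round(-2*rr*D/d["fx"]*1000,1),"centroid",w(d,*c[i],z)[:2].round(4),"circ",p[:2].round(4)); return p
E
python3 - <<'E'
from h import *
p=wcap(336,230,rad=40); go(p[0],p[1],.039,95.3)
wcap(167,275,rad=40)
E
```

```text
cap [334.9 232.8] (334.6, 232.5) diam mm 34.4 centroid [ 0.4365 -0.3235] circ [ 0.4367 -0.3234]
shift cm [ 0.67  0.63 10.37] turn z deg 0.4 yaw -84.3 pos [ 0.4294 -0.3178  0.1427] t 15.45 open 0.549
cap [167.  273.8] (166.5, 273.0) diam mm 37.8 centroid [ 0.3982 -0.2187] circ [ 0.3988 -0.2184]
```

{"op": "carry_out", "data": {
  "rows": [
    [[0.6,0.6,2],[0,0,0.4],0.45],
    [[0.6,0.6,5],[0,0,0.4],0.45],
    [[0.6,0.6,8],[0,0,0.4],0.45],
    [[0.6,0.6,9.5],[0,0,0.4],0.45],
    [[0.6,0.6,10.4],[0,0,0.4],0.45],
    [[0.6,0.6,10.4],[0,0,0.4],0.45],
    [[0.6,0.6,10.4],[0,0,0.4],0.8],
    [[0.6,0.6,10.4],[0,0,0.4],0.8],
    [[0.6,0.6,10.4],[0,0,0.4],0.8],
    [[0.6,0.6,10.4],[0,0,0.4],0.8],
    [[0.6,0.6,10.4],[0,0,0.4],0.8]
  ],
  "newtons": 20
}}

```text
clock: 16.6
tool_pos: [0.4365, -0.3238, 0.0397]
eef_rot: [0.999, 0.045, 0.001, 0.001]
contact_force: [0.2, -0.7, 6.6]
opening: 0.374
finger_force: 20.0
```

```bash
python3 - <<'E'
from h import *
print(pose()[2]["finger_force"]); go(.5736,-.0502,.2,95.3)
E
```

```text
19.998130118474364
shift cm [ 16.15 -25.99 -16.04] turn z deg -0.1 yaw -84.8 pos [ 0.4365 -0.3238  0.0397] t 16.6 open 0.374
```

{"op": "carry_out", "data": {
  "rows": [
    [[0,0,-5],[0,0,0],0.8],
    [[0,0,-10],[0,0,0],0.8],
    [[0,-2,-15],[0,0,0],0.8],
    [[3,-5,-16],[0,0,0],0.8],
    [[6,-9,-16],[0,0,0],0.8],
    [[9,-14,-16],[0,0,0],0.8],
    [[12,-18,-16],[0,0,0],0.8],
    [[14,-22,-16],[0,0,0],0.8],
    [[16.2,-26,-16],[0,0,0],0.8],
    [[16.2,-26,-16],[0,0,0],0.8],
    [[16.2,-26,-16],[0,0,0],0.8],
    [[16.2,-26,-16],[0,0,0],0.8]
  ]
}}

```text
clock: 17.8
tool_pos: [0.5729, -0.0511, 0.1988]
eef_rot: [0.999, 0.044, -0.0, 0.0]
contact_force: [-0.4, -0.9, -0.9]
opening: 0.366
finger_force: 20.0
```

```bash
python3 - <<'E'
from h import *
go(.5736,-.0502,.0525,95.3)
E
```

```text
shift cm [ 0.09 -0.09 14.63] turn z deg -0.2 yaw -84.9 pos [ 0.5729 -0.0511  0.1988] t 17.8 open 0.366
```

{"op": "carry_out", "data": {
  "rows": [
    [[0.1,-0.1,4],[0,0,0],0.8],
    [[0.1,-0.1,8],[0,0,0],0.8],
    [[0.1,-0.1,11],[0,0,0],0.8],
    [[0.1,-0.1,13],[0,0,0],0.8],
    [[0.1,-0.1,14],[0,0,0],0.8],
    [[0.1,-0.1,14.6],[0,0,0],0.8],
    [[0.1,-0.1,14.7],[0,0,0],0.8],
    [[0.1,-0.1,14.7],[0,0,0],0.8],
    [[0.1,-0.1,14.7],[0,0,0],0.5],
    [[0.1,-0.1,14.7],[0,0,0],0.5],
    [[0.1,-0.1,14.7],[0,0,0],0.5]
  ]
}}

```text
clock: 18.9
tool_pos: [0.5751, -0.0485, 0.0525]
eef_rot: [0.999, 0.045, 0.001, 0.0]
contact_force: [0.5, 0.8, -0.5]
opening: 0.497
finger_force: 0.0
```

{"op": "carry_out", "data": {
  "rows": [
    [[0,0,-2],[0,0,0],0.5],
    [[0,0,-6],[0,0,0],0.5],
    [[0,0,-11],[0,0,0],0.5],
    [[0,0,-15],[0,0,0],0.5],
    [[0,0,-15],[0,0,0],0.45]
  ]
}}

```text
clock: 19.4
tool_pos: [0.5781, -0.0498, 0.2075]
eef_rot: [0.999, 0.045, 0.005, 0.001]
contact_force: [0.8, -0.1, -1.2]
opening: 0.544
finger_force: 0.0
```

```bash
python3 - <<'E'
from h import *
go(.398,-.217,.12,95.3)
E
```

```text
shift cm [-19.54  15.     8.57] turn z deg -0.1 yaw -84.8 pos [ 0.5781 -0.0498  0.2075] t 19.4 open 0.544
```

{"op": "carry_out", "data": {
  "rows": [
    [[-4,3,0],[0,0,0],0.45],
    [[-8,6,0],[0,0,0],0.45],
    [[-12,9,0],[0,0,0],0.45],
    [[-16,12,2],[0,0,0],0.45],
    [[-19.5,15,5],[0,0,0],0.45],
    [[-19.5,15,8.5],[0,0,0],0.45],
    [[-19.5,15,8.5],[0,0,0],0.45],
    [[-19.5,15,8.5],[0,0,0],0.45],
    [[-19.5,15,8.5],[0,0,0],0.45]
  ]
}}

```text
clock: 20.3
tool_pos: [0.3956, -0.2152, 0.1179]
eef_rot: [0.999, 0.046, 0.001, 0.0]
contact_force: [-0.4, -0.0, 0.4]
opening: 0.55
finger_force: 0.0
```

```bash
python3 - <<'E'
from h import *
d=snap("wrist","w5"); q=px(d,(.397,-.2165,.058)); print(q); p=wcap(*q,rad=45); go(p[0],p[1],.0395,95.3)
E
```

```text
(np.float64(326.9173343371825), np.float64(254.5828516521375))
cap [325.4 254.4] (325.4, 254.0) diam mm 34.3 centroid [ 0.3972 -0.2156] circ [ 0.3974 -0.2156]
shift cm [0.15 0.06 7.85] turn z deg 0.0 yaw -84.7 pos [ 0.3957 -0.2151  0.118 ] t 20.4 open 0.551
```

{"op": "carry_out", "data": {
  "rows": [
    [[0.1,0.1,2],[0,0,0],0.45],
    [[0.1,0.1,5],[0,0,0],0.45],
    [[0.1,0.1,7],[0,0,0],0.45],
    [[0.1,0.1,7.8],[0,0,0],0.45],
    [[0.1,0.1,7.8],[0,0,0],0.45],
    [[0.1,0.1,7.8],[0,0,0],0.8],
    [[0.1,0.1,7.8],[0,0,0],0.8],
    [[0.1,0.1,7.8],[0,0,0],0.8],
    [[0.1,0.1,7.8],[0,0,0],0.8],
    [[0.1,0.1,7.8],[0,0,0],0.8]
  ]
}}

```text
clock: 21.4
tool_pos: [0.3958, -0.2166, 0.0397]
eef_rot: [0.999, 0.046, 0.001, 0.0]
contact_force: [0.1, 1.4, 6.8]
opening: 0.363
finger_force: 20.0
```

```bash
python3 - <<'E'
from h import *
print(pose()[2]["finger_force"]); go(.5078,-.0343,.2,95.3)
E
```

```text
19.99358966946602
shift cm [ 12.84 -17.13 -16.02] turn z deg -0.1 yaw -84.8 pos [ 0.3958 -0.2166  0.0397] t 21.4 open 0.363
```

{"op": "carry_out", "data": {
  "rows": [
    [[0,0,-5],[0,0,0],0.8],
    [[0,0,-10],[0,0,0],0.8],
    [[2,-2,-15],[0,0,0],0.8],
    [[5,-6,-16],[0,0,0],0.8],
    [[8,-10,-16],[0,0,0],0.8],
    [[11,-14,-16],[0,0,0],0.8],
    [[12.8,-17.1,-16],[0,0,0],0.8],
    [[12.8,-17.1,-16],[0,0,0],0.8],
    [[12.8,-17.1,-16],[0,0,0],0.8],
    [[12.8,-17.1,-16],[0,0,0],0.8],
    [[12.8,-17.1,-16],[0,0,0],0.8]
  ]
}}

```text
clock: 22.5
tool_pos: [0.5063, -0.0363, 0.199]
eef_rot: [0.999, 0.044, -0.0, 0.0]
contact_force: [-0.4, -1.1, -1.3]
opening: 0.366
finger_force: 20.0
```

```bash
python3 - <<'E'
from h import *
go(.5078,-.0343,.0525,95.3)
E
```

```text
shift cm [ 0.17 -0.19 14.65] turn z deg -0.3 yaw -85.0 pos [ 0.5063 -0.0363  0.199 ] t 22.5 open 0.366
```

{"op": "carry_out", "data": {
  "rows": [
    [[0.1,-0.2,4],[0,0,0],0.8],
    [[0.1,-0.2,8],[0,0,0],0.8],
    [[0.1,-0.2,11],[0,0,0],0.8],
    [[0.1,-0.2,13],[0,0,0],0.8],
    [[0.1,-0.2,14],[0,0,0],0.8],
    [[0.1,-0.2,14.6],[0,0,0],0.8],
    [[0.1,-0.2,14.7],[0,0,0],0.8],
    [[0.1,-0.2,14.7],[0,0,0],0.8],
    [[0.1,-0.2,14.7],[0,0,0],0.5],
    [[0.1,-0.2,14.7],[0,0,0],0.5],
    [[0.1,-0.2,14.7],[0,0,0],0.5]
  ]
}}

```text
clock: 23.6
tool_pos: [0.5084, -0.0325, 0.0524]
eef_rot: [0.999, 0.045, 0.001, 0.0]
contact_force: [0.2, 0.1, 0.0]
opening: 0.502
finger_force: 0.0
```

{"op": "carry_out", "data": {
  "rows": [
    [[0,0,-2],[0,0,0],0.5],
    [[0,0,-6],[0,0,0],0.5],
    [[0,0,-11],[0,0,0],0.5],
    [[0,0,-15],[0,0,0],0.5],
    [[0,0,-15],[0,0,0],0.45]
  ]
}}

```text
clock: 24.1
tool_pos: [0.5109, -0.0335, 0.2067]
eef_rot: [0.999, 0.045, 0.005, 0.001]
contact_force: [0.9, 0.7, -0.5]
opening: 0.546
finger_force: 0.0
```

```bash
python3 - <<'E'
from h import *
d=snap("top","t4")
for o in caps(d,[(213,283),(167,289),(135,253)]): print(*o)
a=cv2.imread("pics/t4.png")[180:310,110:450]; cv2.imwrite("pics/m3.png",cv2.resize(a,(785,300),interpolation=cv2.INTER_CUBIC))
go(.420,.246,.14,95.3); print(pose()[2]["q"].round(2))
E
```

```text
[214.  285.6] 200 [0.4123 0.2364]
[165.3 288.7] 137 [0.4011 0.3599]
[132.4 252.2] 142 [0.4923 0.4488]
shift cm [ -6.41 -28.57   6.38] turn z deg -0.1 yaw -84.8 pos [ 0.5095 -0.0326  0.2044] t 24.15 open 0.55
[-0.39  0.67  0.61  1.97 -0.6   0.68 -0.88]
```

View pics/m3.png

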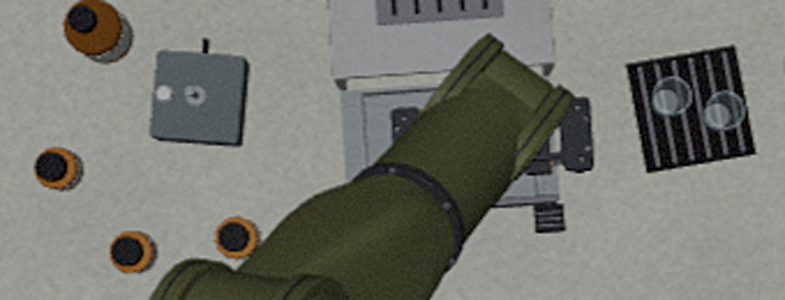

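The beakers are still on the mat and the three left jars, at (236,238), (132,251) and (58,168), haven't moved. The arm hides the drawer.

{"op": "carry_out", "data": {
  "rows": [
    [[0,-4,0],[0,0,0],0.45],
    [[-1,-8,0],[0,0,0],0.45],
    [[-2,-12,0],[0,0,0],0.45],
    [[-3,-16,0],[0,0,0],0.45],
    [[-4,-20,1],[0,0,0],0.45],
    [[-5,-24,2],[0,0,0],0.45],
    [[-6.3,-28.5,4],[0,0,0],0.45],
    [[-6.3,-28.5,6.4],[0,0,0],0.45],
    [[-6.3,-28.5,6.4],[0,0,0],0.45],
    [[-6.3,-28.5,6.4],[0,0,0],0.45],
    [[-6.3,-28.5,6.4],[0,0,0],0.45]
  ]
}}

```text
clock: 25.25
tool_pos: [0.4204, 0.244, 0.1386]
eef_rot: [0.999, 0.044, 0.001, 0.0]
contact_force: [-0.3, -0.2, -0.5]
opening: 0.549
finger_force: 0.0
```

```bash
python3 - <<'E'
from h import *
d=snap("wrist","w6"); q=px(d,(.420,.2445,.058)); print(q); p=wcap(*q,rad=45); go(p[0],p[1],.0395,95.3); print(pose()[2]["q"].round(2))
E
```

```text
(np.float64(323.4883948822567), np.float64(245.56815928471943))
cap [321.7 243.8] (321.8, 243.6) diam mm 34.4 centroid [0.4211 0.246 ] circ [0.4213 0.2459]
shift cm [ 0.08 -0.13  9.93] turn z deg -0.2 yaw -84.9 pos [0.4204 0.2445 0.1388] t 25.35 open 0.555
[-0.94  0.76  0.54  2.09 -0.82  0.51 -1.27]
```

{"op": "carry_out", "data": {
  "rows": [
    [[0.1,-0.1,2],[0,0,0],0.45],
    [[0.1,-0.1,5],[0,0,0],0.45],
    [[0.1,-0.1,8],[0,0,0],0.45],
    [[0.1,-0.1,9.4],[0,0,0],0.45],
    [[0.1,-0.1,9.9],[0,0,0],0.45],
    [[0.1,-0.1,9.9],[0,0,0],0.45],
    [[0.1,-0.1,9.9],[0,0,0],0.8],
    [[0.1,-0.1,9.9],[0,0,0],0.8],
    [[0.1,-0.1,9.9],[0,0,0],0.8],
    [[0.1,-0.1,9.9],[0,0,0],0.8],
    [[0.1,-0.1,9.9],[0,0,0],0.8]
  ]
}}

```text
clock: 26.45
tool_pos: [0.4209, 0.2467, 0.0397]
eef_rot: [0.999, 0.045, 0.001, -0.0]
contact_force: [-0.2, -0.9, 6.3]
opening: 0.369
finger_force: 20.0
```

```bash
python3 - <<'E'
from h import *
print(pose()[2]["finger_force"]); go(.5679,.0115,.2,95.3)
E
```

```text
19.994453340768814
shift cm [ 12.54  24.75 -16.02] turn z deg -0.1 yaw -84.8 pos [0.4209 0.2467 0.0397] t 26.45 open 0.369
```

{"op": "carry_out", "data": {
  "rows": [
    [[0,0,-5],[0,0,0],0.8],
    [[0,0,-10],[0,0,0],0.8],
    [[1,2,-15],[0,0,0],0.8],
    [[3,6,-16],[0,0,0],0.8],
    [[5,10,-16],[0,0,0],0.8],
    [[7,14,-16],[0,0,0],0.8],
    [[9,18,-16],[0,0,0],0.8],
    [[11,22,-16],[0,0,0],0.8],
    [[12.5,24.8,-16],[0,0,0],0.8],
    [[12.5,24.8,-16],[0,0,0],0.8],
    [[12.5,24.8,-16],[0,0,0],0.8],
    [[12.5,24.8,-16],[0,0,0],0.8]
  ]
}}

```text
clock: 27.65
tool_pos: [0.5662, 0.0128, 0.1984]
eef_rot: [0.999, 0.046, -0.001, -0.001]
contact_force: [-0.5, 0.7, -1.4]
opening: 0.362
finger_force: 20.0
```

```bash
python3 - <<'E'
from h import *
go(.5679,.0125,.0525,95.3)
snap("wrist","w7")
E
```

```text
shift cm [ 0.2   0.07 14.58] turn z deg 0.0 yaw -84.7 pos [0.5662 0.0128 0.1984] t 27.65 open 0.362
```

View pics/w7.png

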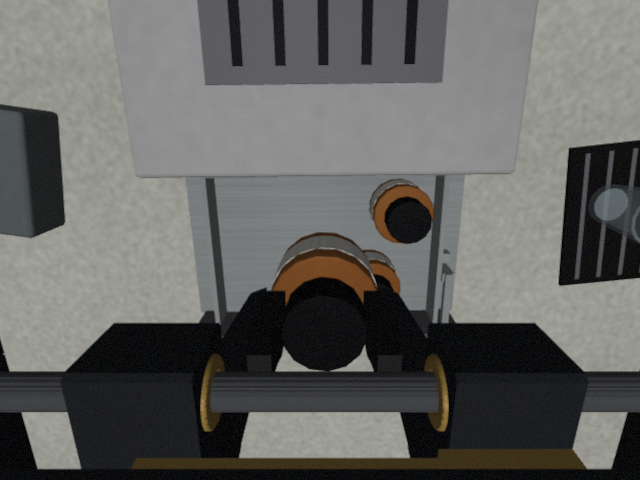

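The two right-hand jars stand in the drawer, caps near (408,219) and (375,275), and the third hangs upright in the fingers.

{"op": "carry_out", "data": {
  "rows": [
    [[0.1,0.1,4],[0,0,0],0.8],
    [[0.1,0.1,8],[0,0,0],0.8],
    [[0.1,0.1,11],[0,0,0],0.8],
    [[0.1,0.1,13],[0,0,0],0.8],
    [[0.1,0.1,14],[0,0,0],0.8],
    [[0.1,0.1,14.5],[0,0,0],0.8],
    [[0.1,0.1,14.6],[0,0,0],0.8],
    [[0.1,0.1,14.6],[0,0,0],0.8],
    [[0.1,0.1,14.6],[0,0,0],0.52],
    [[0.1,0.1,14.6],[0,0,0],0.52],
    [[0.1,0.1,14.6],[0,0,0],0.52]
  ]
}}

```text
clock: 28.8
tool_pos: [0.5688, 0.01, 0.0535]
eef_rot: [0.999, 0.045, 0.001, 0.0]
contact_force: [0.7, 0.1, -1.1]
opening: 0.479
finger_force: 0.0
```

{"op": "carry_out", "data": {
  "rows": [
    [[0,0,-2],[0,0,0],0.52],
    [[0,0,-6],[0,0,0],0.52],
    [[0,0,-11],[0,0,0],0.52],
    [[0,0,-15],[0,0,0],0.52],
    [[0,0,-15],[0,0,0],0.45]
  ]
}}

```text
clock: 29.3
tool_pos: [0.5717, 0.009, 0.2083]
eef_rot: [0.999, 0.045, 0.005, 0.001]
contact_force: [1.4, 0.3, 0.1]
opening: 0.535
finger_force: 0.0
```

```bash
python3 - <<'E'
from h import *
d=snap("top","t5")
for o in caps(d,[(167,289),(135,253)]): print(*o)
go(.401,.3605,.14,60); go(.401,.3605,.14,95.3); print(pose()[2]["q"].round(2))
E
```

```text
[168.9 287.9] 180 [0.4035 0.351 ]
[132.3 252.1] 142 [0.4924 0.4489]
shift cm [-13.7  -36.46   6.47] turn z deg 35.2 yaw -84.8 pos [0.5701 0.0098 0.2056] t 29.35 open 0.545
shift cm [-13.7  -36.46   6.47] turn z deg -0.1 yaw -84.8 pos [0.5701 0.0098 0.2056] t 29.35 open 0.545
[-0.45  0.74  0.63  1.8  -0.59  0.79 -1.  ]
```

{"op": "carry_out", "data": {
  "rows": [
    [[-1,-4,0],[0,0,0],0.45],
    [[-2,-8,0],[0,0,0],0.45],
    [[-3.5,-12,0],[0,0,0],0.45],
    [[-5,-16,0],[0,0,0],0.45],
    [[-7,-20,0],[0,0,0],0.45],
    [[-9,-24,0],[0,0,0],0.45],
    [[-11,-28,0],[0,0,0],0.45],
    [[-12.5,-32,2],[0,0,0],0.45],
    [[-13.7,-36.5,4],[0,0,0],0.45],
    [[-13.7,-36.5,6],[0,0,0],0.45],
    [[-13.7,-36.5,6],[0,0,0],0.45],
    [[-13.7,-36.5,6],[0,0,0],0.45]
  ]
}}

```text
clock: 30.55
tool_pos: [0.3989, 0.3596, 0.1424]
eef_rot: [0.999, 0.044, -0.0, 0.001]
contact_force: [-0.2, -0.1, -0.5]
opening: 0.55
finger_force: 0.0
```

```bash
python3 - <<'E'
from h import *
d=snap("wrist","w8"); q=px(d,(.401,.3605,.058)); print(q); p=wcap(*q,rad=45); go(p[0],p[1],.0395,95.3); print(pose()[2]["q"].round(2))
E
```

```text
(np.float64(322.9075963171209), np.float64(239.53268539182872))
cap [318.9 239.1] (318.5, 238.9) diam mm 34.3 centroid [0.4017 0.363 ] circ [0.4018 0.3633]
shift cm [ 0.19 -0.35 10.41] turn z deg -0.3 yaw -85.0 pos [0.4    0.3597 0.1436] t 30.65 open 0.548
[-1.17  0.81  0.62  1.94 -0.78  0.64 -1.53]
```

{"op": "carry_out", "data": {
  "rows": [
    [[0.2,-0.3,2],[0,0,0],0.45],
    [[0.2,-0.3,5],[0,0,0],0.45],
    [[0.2,-0.3,8],[0,0,0],0.45],
    [[0.2,-0.3,9.8],[0,0,0],0.45],
    [[0.2,-0.3,10.4],[0,0,0],0.45],
    [[0.2,-0.3,10.4],[0,0,0],0.45],
    [[0.2,-0.3,10.4],[0,0,0],0.8],
    [[0.2,-0.3,10.4],[0,0,0],0.8],
    [[0.2,-0.3,10.4],[0,0,0],0.8],
    [[0.2,-0.3,10.4],[0,0,0],0.8],
    [[0.2,-0.3,10.4],[0,0,0],0.8]
  ]
}}

```text
clock: 31.75
tool_pos: [0.4013, 0.3646, 0.0399]
eef_rot: [0.999, 0.045, 0.001, -0.0]
contact_force: [-0.6, -1.3, 6.0]
opening: 0.365
finger_force: 20.0
```

```bash
python3 - <<'E'
from h import *
print(pose()[2]["finger_force"]); go(.5621,.0732,.2,95.3)
E
```

```text
19.99725258909166
shift cm [ 13.41  30.46 -16.01] turn z deg -0.1 yaw -84.8 pos [0.4013 0.3646 0.0399] t 31.75 open 0.365
```

{"op": "carry_out", "data": {
  "rows": [
    [[0,0,-5],[0,0,0],0.8],
    [[0,2,-10],[0,0,0],0.8],
    [[1,5,-15],[0,0,0],0.8],
    [[3,9,-16],[0,0,0],0.8],
    [[5,13,-16],[0,0,0],0.8],
    [[7,17,-16],[0,0,0],0.8],
    [[9,22,-16],[0,0,0],0.8],
    [[11,26,-16],[0,0,0],0.8],
    [[13.4,30.5,-16],[0,0,0],0.8],
    [[13.4,30.5,-16],[0,0,0],0.8],
    [[13.4,30.5,-16],[0,0,0],0.8],
    [[13.4,30.5,-16],[0,0,0],0.8]
  ]
}}

```text
clock: 32.95
tool_pos: [0.5606, 0.0744, 0.1985]
eef_rot: [0.999, 0.046, -0.001, -0.001]
contact_force: [0.0, 0.4, -1.4]
opening: 0.369
finger_force: 20.0
```

```bash
python3 - <<'E'
from h import *
go(.5621,.0740,.0525,95.3)
E
```

```text
shift cm [ 0.17  0.08 14.6 ] turn z deg 0.0 yaw -84.7 pos [0.5606 0.0744 0.1985] t 32.95 open 0.369
```

{"op": "carry_out", "data": {
  "rows": [
    [[0.1,0.0,4],[0,0,0],0.8],
    [[0.1,0.0,8],[0,0,0],0.8],
    [[0.1,0.0,11],[0,0,0],0.8],
    [[0.1,0.0,13],[0,0,0],0.8],
    [[0.1,0.0,14],[0,0,0],0.8],
    [[0.1,0.0,14.5],[0,0,0],0.8],
    [[0.1,0.0,14.6],[0,0,0],0.8],
    [[0.1,0.0,14.6],[0,0,0],0.8],
    [[0.1,0.0,14.6],[0,0,0],0.52],
    [[0.1,0.0,14.6],[0,0,0],0.52],
    [[0.1,0.0,14.6],[0,0,0],0.52]
  ]
}}

```text
clock: 34.05
tool_pos: [0.563, 0.0728, 0.0534]
eef_rot: [0.999, 0.045, 0.001, -0.0]
contact_force: [0.2, -0.1, -0.4]
opening: 0.48
finger_force: 0.0
```

{"op": "carry_out", "data": {
  "rows": [
    [[0,0,-2],[0,0,0],0.52],
    [[0,0,-6],[0,0,0],0.52],
    [[0,0,-11],[0,0,0],0.52],
    [[0,0,-15],[0,0,0],0.52],
    [[0,0,-15],[0,0,0],0.45]
  ]
}}

```text
clock: 34.55
tool_pos: [0.5661, 0.0721, 0.2083]
eef_rot: [0.999, 0.045, 0.005, -0.0]
contact_force: [0.1, 0.1, -0.2]
opening: 0.541
finger_force: 0.0
```

```bash
python3 - <<'E'
from h import *
d=snap("top","t6")
for o in caps(d,[(135,253)]): print(*o)
go(.493,.45,.14,95.3); print(pose()[2]["q"].round(2))
E
```

```text
[132.4 252.2] 142 [0.4923 0.4487]
shift cm [ -3.72 -38.22   6.55] turn z deg -0.1 yaw -84.8 pos [0.5643 0.0727 0.2056] t 34.6 open 0.55
[-0.57  0.74  0.64  1.8  -0.6   0.79 -1.1 ]
```

{"op": "carry_out", "data": {
  "rows": [
    [[0,-4,0],[0,0,0],0.45],
    [[0,-8,0],[0,0,0],0.45],
    [[-1,-12,0],[0,0,0],0.45],
    [[-1.5,-16,0],[0,0,0],0.45],
    [[-2,-20,0],[0,0,0],0.45],
    [[-2.5,-24,0],[0,0,0],0.45],
    [[-3,-28,0],[0,0,0],0.45],
    [[-3.5,-33,0],[0,0,0],0.45],
    [[-3.8,-38.3,2],[0,0,0],0.45],
    [[-3.8,-38.3,6],[0,0,0],0.45],
    [[-3.8,-38.3,6],[0,0,0],0.45],
    [[-3.8,-38.3,6],[0,0,0],0.45]
  ]
}}

```text
clock: 35.8
tool_pos: [0.4897, 0.4489, 0.1416]
eef_rot: [0.999, 0.045, -0.001, 0.002]
contact_force: [0.5, 0.3, 0.2]
opening: 0.548
finger_force: 0.0
```

```bash
python3 - <<'E'
from h import *
d=snap("wrist","w9"); q=px(d,(.493,.45,.058)); print(q); p=wcap(*q,rad=45); go(p[0],p[1],.0395,95.3); print(pose()[2]["q"].round(2))
E
```

```text
(np.float64(322.53023038852376), np.float64(237.9711524102963))
cap [318.3 238.3] (318.2, 238.0) diam mm 34.3 centroid [0.4938 0.4526] circ [0.4939 0.4527]
shift cm [ 0.21 -0.36 10.5 ] turn z deg -0.3 yaw -85.0 pos [0.4919 0.4489 0.1444] t 35.9 open 0.55
[-1.14  0.96  0.68  1.54 -0.71  0.9  -1.7 ]
```

{"op": "carry_out", "data": {
  "rows": [
    [[0.2,-0.3,2],[0,0,0],0.45],
    [[0.2,-0.3,5],[0,0,0],0.45],
    [[0.2,-0.3,8],[0,0,0],0.45],
    [[0.2,-0.3,9.8],[0,0,0],0.45],
    [[0.2,-0.3,10.4],[0,0,0],0.45],
    [[0.2,-0.3,10.4],[0,0,0],0.45],
    [[0.2,-0.3,10.4],[0,0,0],0.8],
    [[0.2,-0.3,10.4],[0,0,0],0.8],
    [[0.2,-0.3,10.4],[0,0,0],0.8],
    [[0.2,-0.3,10.4],[0,0,0],0.8],
    [[0.2,-0.3,10.4],[0,0,0],0.8]
  ]
}}

```text
clock: 37.0
tool_pos: [0.4928, 0.4544, 0.0403]
eef_rot: [0.999, 0.045, 0.001, -0.001]
contact_force: [0.0, -1.3, 7.4]
opening: 0.366
finger_force: 20.0
```

```bash
python3 - <<'E'
from h import *
print(pose()[2]["finger_force"]); go(.5005,.0453,.2,95.3)
E
```

```text
19.997543524950743
shift cm [ -2.9   40.79 -16.03] turn z deg -0.1 yaw -84.8 pos [0.4928 0.4544 0.0403] t 37.0 open 0.366
```

{"op": "carry_out", "data": {
  "rows": [
    [[0,0,-5],[0,0,0],0.8],
    [[0,0,-10],[0,0,0],0.8],
    [[0,4,-15],[0,0,0],0.8],
    [[0,9,-16],[0,0,0],0.8],
    [[-1,14,-16],[0,0,0],0.8],
    [[-1,19,-16],[0,0,0],0.8],
    [[-2,24,-16],[0,0,0],0.8],
    [[-2,29,-16],[0,0,0],0.8],
    [[-2.5,34,-16],[0,0,0],0.8],
    [[-2.9,38,-16],[0,0,0],0.8],
    [[-2.9,40.8,-16],[0,0,0],0.8],
    [[-2.9,40.8,-16],[0,0,0],0.8]
  ]
}}

```text
clock: 38.2
tool_pos: [0.5, 0.039, 0.1998]
eef_rot: [0.999, 0.041, 0.001, 0.001]
contact_force: [0.4, -0.3, -1.1]
opening: 0.368
finger_force: 20.0
```

{"op": "carry_out", "data": {
  "rows": [
    [[0,0,0],[0,0,0],0.8],
    [[0,0,0],[0,0,0],0.8]
  ]
}}

```text
clock: 38.4
tool_pos: [0.4998, 0.0466, 0.1986]
eef_rot: [0.999, 0.046, -0.0, -0.001]
contact_force: [0.8, 0.8, -0.9]
opening: 0.368
finger_force: 20.0
```

```bash
python3 - <<'E'
from h import *
go(.5005,.0470,.0525,95.3)
E
```

```text
shift cm [ 8.000e-02 -1.000e-02  1.461e+01] turn z deg 0.0 yaw -84.7 pos [0.4998 0.0466 0.1986] t 38.4 open 0.368
```

{"op": "carry_out", "data": {
  "rows": [
    [[0,0.0,4],[0,0,0],0.8],
    [[0,0.0,8],[0,0,0],0.8],
    [[0,0.0,11],[0,0,0],0.8],
    [[0,0.0,13],[0,0,0],0.8],
    [[0,0.0,14],[0,0,0],0.8],
    [[0,0.0,14.5],[0,0,0],0.8],
    [[0,0.0,14.6],[0,0,0],0.8],
    [[0,0.0,14.6],[0,0,0],0.8],
    [[0,0.0,14.6],[0,0,0],0.52],
    [[0,0.0,14.6],[0,0,0],0.52],
    [[0,0.0,14.6],[0,0,0],0.52]
  ]
}}

```text
clock: 39.5
tool_pos: [0.5002, 0.0451, 0.0534]
eef_rot: [0.999, 0.045, 0.001, -0.0]
contact_force: [-0.7, -0.3, 0.6]
opening: 0.474
finger_force: 0.0
```

{"op": "carry_out", "data": {
  "rows": [
    [[0,0,-2],[0,0,0],0.52],
    [[0,0,-6],[0,0,0],0.52],
    [[0,0,-11],[0,0,0],0.52],
    [[0,0,-15],[0,0,0],0.52],
    [[-6,-8,-15],[0,0,0],1],
    [[-10,-16,-15],[0,0,0],1],
    [[-10,-20,-15],[0,0,0],1],
    [[-10,-20,-15],[0,0,0],1]
  ]
}}

```text
clock: 40.3
tool_pos: [0.3921, 0.214, 0.2033]
eef_rot: [0.999, 0.045, 0.0, -0.0]
contact_force: [0.7, 1.3, 0.5]
opening: 0.142
finger_force: 0.0
```

```bash
python3 - <<'E'
from h import *
d=snap("top","t7"); e=snap("scene","s7")
a=cv2.imread("pics/t7.png")[180:310,230:450]; b=cv2.imread("pics/s7.png")[200:330,150:410]
cv2.imwrite("pics/m4.png",np.vstack([cv2.resize(a,(500,295),interpolation=cv2.INTER_CUBIC),cv2.resize(b,(500,250),interpolation=cv2.INTER_CUBIC)]))
go(.453,-.106,.12)
E
```

```text
shift cm [ 3.02 33.11  8.08] yaw -84.0 pos [0.3887 0.2199 0.2021] t 40.4 open 0.048
```

View pics/m4.png

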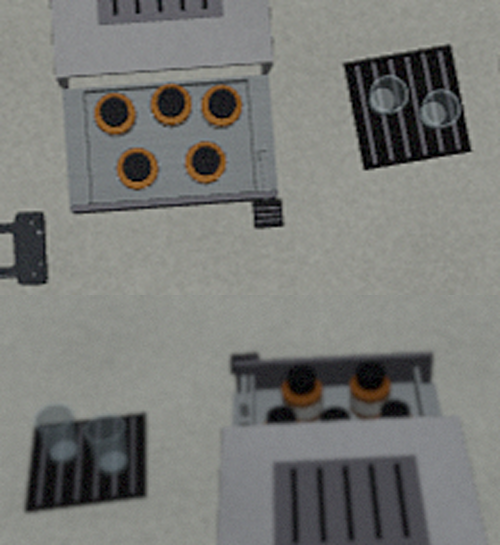

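All five jars stand in the drawer and both beakers stand on the mat. The lever pad is at crop (268,212) in the lower right. Next I move above it.

{"op": "carry_out", "data": {
  "rows": [
    [[0,5,0],[0,0,0],1],
    [[0,10,0],[0,0,0],1],
    [[0,15,0],[0,0,0],1],
    [[0,20,0],[0,0,0],1],
    [[1,25,0],[0,0,0.7],1],
    [[2,29,2],[0,0,0.7],1],
    [[3,33,5],[0,0,0.7],1],
    [[3,33,8],[0,0,0.7],1],
    [[3,33,8],[0,0,0.7],1],
    [[3,33,8],[0,0,0.7],1],
    [[3,33,8],[0,0,0.7],1]
  ]
}}

```text
clock: 41.5
tool_pos: [0.4533, -0.1127, 0.124]
eef_rot: [0.999, 0.04, 0.001, -0.0]
contact_force: [0.2, -0.9, -0.6]
opening: 0.007
finger_force: 0.0
```

```bash
python3 - <<'E'
from h import *
go(.453,-.106,.045,95.3)
d=snap("wrist","w10"); print(px(d,(.4531,-.1059,.037)))
E
```

```text
shift cm [ 0.01 -0.67  7.9 ] turn z deg -0.7 yaw -85.4 pos [ 0.4533 -0.1127  0.124 ] t 41.5 open 0.007
(np.float64(313.640617566437), np.float64(241.35343275221754))
```

View pics/w10.png

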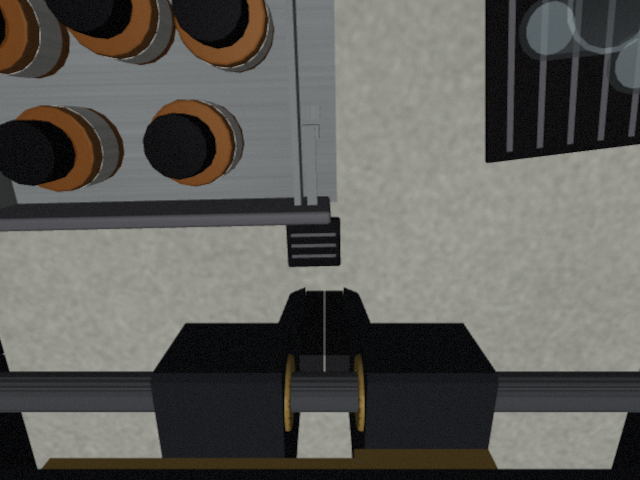

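The pad is at (314,243), as predicted. I press it, then push slowly.

{"op": "carry_out", "data": {
  "rows": [
    [[0,-0.7,3],[0,0,-0.7],1],
    [[0,-0.7,6],[0,0,-0.7],1],
    [[0,-0.7,8],[0,0,-0.7],1],
    [[0,-0.7,8.8],[0,0,-0.7],1],
    [[0,-0.7,9.3],[0,0,-0.7],1],
    [[0,-0.7,9.3],[0,0,-0.7],1],
    [[0,-0.7,9.3],[0,0,-0.7],1]
  ]
}}

```text
clock: 42.25
tool_pos: [0.4528, -0.1054, 0.0316]
eef_rot: [0.999, 0.046, 0.001, -0.0]
contact_force: [-2.5, 1.6, 9.5]
opening: 0.004
finger_force: 4.5
```

```bash
python3 - <<'E'
from h import *
go(.453,-.106,.031,95.3); print(pose()[2]["contact_force"])
E
```

```text
shift cm [0.01 0.06 0.06] turn z deg -0.0 yaw -84.7 pos [ 0.4528 -0.1054  0.0316] t 42.25 open 0.004
[-2.47032116  1.57520009  9.45729735]
```

{"op": "carry_out", "data": {
  "rows": [
    [[0.3,0,0],[0,0,0],1],
    [[0.6,0,0],[0,0,0],1],
    [[0.9,0,0],[0,0,0],1],
    [[1.2,0,0],[0,0,0],1],
    [[1.5,0,0],[0,0,0],1],
    [[1.8,0,0],[0,0,0],1],
    [[2.1,0,0],[0,0,0],1],
    [[2.4,0,0],[0,0,0],1],
    [[2.7,0,0],[0,0,0],1],
    [[3.0,0,0],[0,0,0],1],
    [[3.4,0,0],[0,0,0],1],
    [[3.8,0,0],[0,0,0],1]
  ]
}}

```text
clock: 43.45
tool_pos: [0.4907, -0.1016, 0.0319]
eef_rot: [0.999, 0.046, 0.001, -0.001]
contact_force: [-2.8, 1.7, 9.1]
opening: 0.003
finger_force: 4.4
```

```bash
python3 - <<'E'
from h import *
print(pose()[2]["contact_force"],pose()[0])
d=snap("top","t8"); a=cv2.imread("pics/t8.png")[130:310,230:450]
cv2.imwrite("pics/m5.png",cv2.resize(a,(660,540),interpolation=cv2.INTER_CUBIC))
E
```

```text
[-2.76132593  1.67202904  9.13725931] [ 0.49069552 -0.10155524  0.03192487]
```

View pics/m5.png

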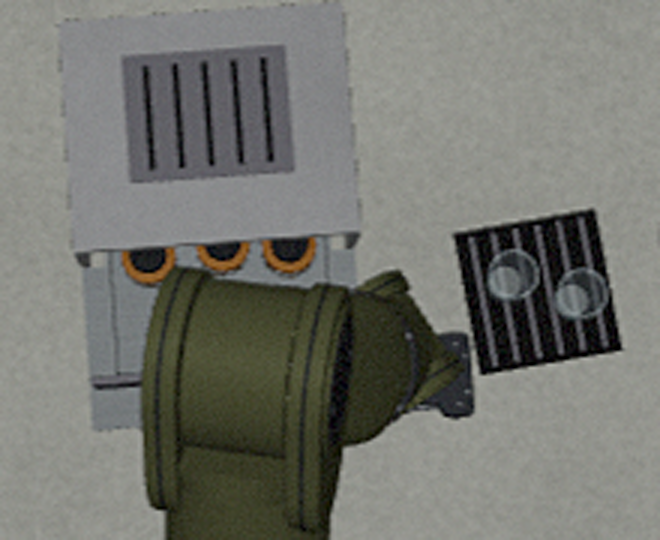

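The back-row jars have moved about 34 mm towards the housing, so the lever is past its stop. I raise the tip to clear the housing and push on.

{"op": "carry_out", "data": {
  "rows": [
    [[0.2,0,-0.4],[0,0,0],1],
    [[0.5,0,-1.0],[0,0,0],1],
    [[0.9,0,-1.2],[0,0,0],1],
    [[1.3,0,-1.2],[0,0,0],1],
    [[1.8,0,-1.2],[0,0,0],1],
    [[2.3,0,-1.2],[0,0,0],1],
    [[2.8,0,-1.2],[0,0,0],1],
    [[3.4,0,-1.2],[0,0,0],1],
    [[4.0,0,-1.2],[0,0,0],1],
    [[4.6,0,-1.2],[0,0,0],1],
    [[5.2,0,-1.2],[0,0,0],1],
    [[5.8,0,-1.2],[0,0,0],1]
  ]
}}

```text
clock: 44.7
tool_pos: [0.5484, -0.0972, 0.0416]
eef_rot: [0.999, 0.046, -0.0, -0.0]
contact_force: [-3.0, 1.6, -1.3]
opening: 0.005
finger_force: 1.0
```

{"op": "carry_out", "data": {
  "rows": [
    [[0.6,0,0],[0,0,0],1],
    [[1.2,0,0],[0,0,0],1],
    [[1.8,0,0],[0,0,0],1],
    [[2.4,0,0],[0,0,0],1],
    [[3.0,0,0],[0,0,0],1],
    [[3.5,0,0],[0,0,0],1],
    [[3.8,0,0],[0,0,0],1],
    [[4.0,0,0],[0,0,0],1],
    [[4.0,0,0],[0,0,0],1]
  ]
}}

```text
clock: 45.6
tool_pos: [0.5887, -0.0944, 0.042]
eef_rot: [0.999, 0.045, 0.001, 0.0]
contact_force: [-0.1, 1.1, -0.9]
opening: 0.005
finger_force: 0.0
```

```bash
python3 - <<'E'
from h import *
print(pose()[2]["contact_force"],pose()[0])
d=snap("top","t9"); a=cv2.imread("pics/t9.png")[130:310,230:450]
cv2.imwrite("pics/m6.png",cv2.resize(a,(660,540),interpolation=cv2.INTER_CUBIC))
E
```

```text
[-0.05676648  1.08505415 -0.90613967] [ 0.58871377 -0.09437705  0.04202186]
```

View pics/m6.png

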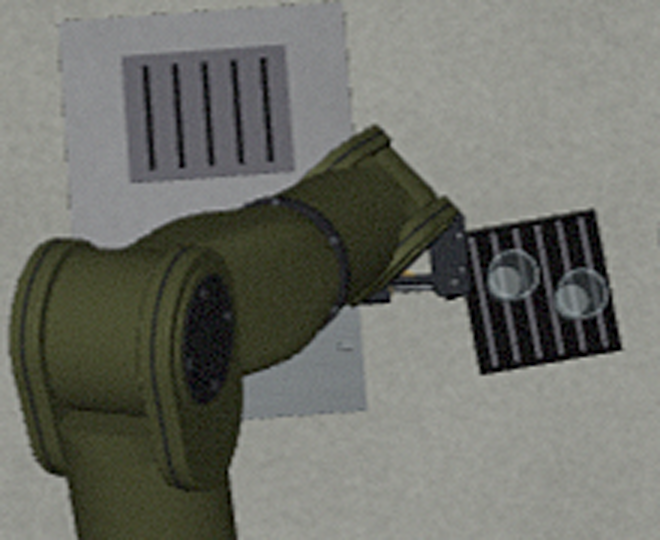

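The drawer isn't fully home yet. I keep pushing gently until the force rises.

{"op": "carry_out", "data": {
  "rows": [
    [[0.3,0,0],[0,0,0],1],
    [[0.6,0,0],[0,0,0],1],
    [[0.9,0,0],[0,0,0],1],
    [[1.1,0,0],[0,0,0],1],
    [[1.3,0,0],[0,0,0],1],
    [[1.3,0,0],[0,0,0],1]
  ]
}}

```text
clock: 46.25
tool_pos: [0.5998, -0.0933, 0.0418]
eef_rot: [0.999, 0.045, -0.001, 0.0]
contact_force: [-4.2, -2.5, 2.9]
opening: 0.003
finger_force: 2.3
```

{"op": "carry_out", "data": {
  "rows": [
    [[0.2,0,0],[0,0,0],1],
    [[0.4,0,0],[0,0,0],1],
    [[0.6,0,0],[0,0,0],1],
    [[0.6,0,0],[0,0,0],1]
  ]
}}

```text
clock: 46.65
tool_pos: [0.5999, -0.0933, 0.0416]
eef_rot: [0.999, 0.044, -0.006, -0.001]
contact_force: [-15.5, -2.5, 13.3]
opening: 0.002
finger_force: 8.0
```

{"op": "carry_out", "data": {
  "rows": [
    [[-1,0,0],[0,0,0],1],
    [[-4,0,-1],[0,0,0],1],
    [[-8,0,-5],[0,0,0],1],
    [[-8,-3,-10],[0,0,0],1],
    [[-8,-8,-15],[0,0,0],1],
    [[-8,-13,-15],[0,0,0],1],
    [[-8,-18,-15],[0,0,0],1],
    [[-8,-23,-15],[0,0,0],1],
    [[-8,-28,-15],[0,0,0],1],
    [[-8,-30,-15],[0,0,0],1],
    [[-8,-30,-15],[0,0,0],1]
  ]
}}

```text
clock: 47.75
tool_pos: [0.499, 0.209, 0.1909]
eef_rot: [0.999, 0.052, -0.0, -0.003]
contact_force: [-0.4, 0.8, -0.5]
opening: 0.006
finger_force: 0.0
```

```bash
python3 - <<'E'
from h import *
go(.574,.288,.15,95.3)
d=snap("top","t10")
def pad(im,u,v):
    g=im.max(2); ys,xs=np.mgrid[:480,:640]; m=(g<70)&(abs(xs-u)<14)&(abs(ys-v)<12)
    return [xs[m].mean(),ys[m].mean(),m.sum()]
a=pad(cv2.imread("pics/t1.png")[:,:,::-1],348,274); q=px(d,(.5944,-.0929,.037)); b=pad(d["image"],*q)
A=w(d,*a[:2],.037);B=w(d,*b[:2],.037); print(a,q,b,A,B,np.hypot(*(B-A)[:2]))
c=[d["image"][205:290,160:360],]
a=cv2.imread("pics/t10.png")[170:290,160:460]; cv2.imwrite("pics/m7.png",cv2.resize(a,(800,320),interpolation=cv2.INTER_CUBIC))
E
```

```text
shift cm [ 8.29 -7.05  4.13] turn z deg 0.7 yaw -84.0 pos [0.499  0.209  0.1909] t 47.75 open 0.006
[np.float64(346.88079470198676), np.float64(273.34437086092714), np.int64(151)] (np.float64(343.8774385650697), np.float64(219.91142945051072)) [np.float64(342.2), np.float64(218.51176470588234), np.int64(170)] [ 0.45438189 -0.10388567  0.037     ] [ 0.59797858 -0.08841396  0.037     ] 0.14442777576826363
```

The travel measures about 0.142 m, so the drawer is home. Now I go to the side of the toggle away from the lamp.

```bash
python3 - <<'E'
from h import *
go(.577,.248,.12,87)
E
```

```text
shift cm [ 8.11 -3.55  7.16] turn z deg 8.7 yaw -84.3 pos [0.4998 0.2044 0.1914] t 47.8 open 0.001
```

View pics/m7.png

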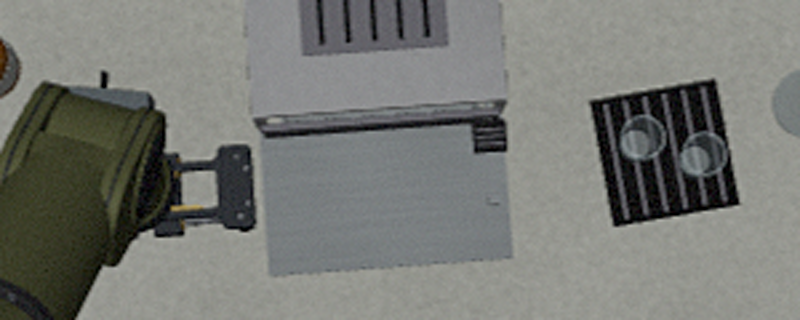

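The drawer panel is flush against the housing and the beakers still stand on the mat.

{"op": "carry_out", "data": {
  "rows": [
    [[4,-1.5,0],[0,0,4],1],
    [[8.1,-3.5,0],[0,0,8.7],1],
    [[8.1,-3.5,2],[0,0,8.7],1],
    [[8.1,-3.5,5],[0,0,8.7],1],
    [[8.1,-3.5,7],[0,0,8.7],1],
    [[8.1,-3.5,7],[0,0,8.7],1],
    [[8.1,-3.5,7],[0,0,8.7],1]
  ]
}}

```text
clock: 48.5
tool_pos: [0.5783, 0.2404, 0.1224]
eef_rot: [1.0, -0.031, 0.001, 0.0]
contact_force: [-0.0, 0.4, 0.5]
opening: 0.003
finger_force: 0.0
```

```bash
python3 - <<'E'
from h import *
go(.577,.25,.075,87)
d=snap("wrist","w11"); print([np.round(px(d,p),1) for p in((.577,.291,.087),(.579,.327,.051))])
g=d["image"]; m=(g.min(2)>150).astype(np.uint8); n,l,st,c=cv2.connectedComponentsWithStats(m)
for i in range(1,n):
    if 40<st[i,4]<5000: print(st[i],c[i].round(1),w(d,*c[i],.051)[:2])
u,v=map(int,px(d,(.577,.291,.087)))
gr=cv2.cvtColor(g,cv2.COLOR_RGB2GRAY); e=gr[max(0,v-60):v+60:6,max(0,u-60):u+80:5]; print(max(0,v-60),max(0,u-60)); print(e)
E
```

```text
shift cm [-0.2  -0.96  4.74] turn z deg -0.6 yaw -93.6 pos [0.5783 0.2404 0.1224] t 48.5 open 0.003
[array([225.3, 281.4]), array([179.9, 257.4])]
[161 249  24  22 406] [172.6 259.4] [0.57796331 0.33157893]
221 165
[[ 80  80  78  78  80  77  78  78  79  84  79  81  79  80  79  80  79  80
   83  80  79  80  80  79  78  77  80  77]
 [ 79  78  76  80  81  80  81  82  79  81  81  80  82  81  80  78  82  80
   80  80  81  80  81  79  78  78  78  78]
 [ 80  80  73  79  80  80  81  83  79  82  78  80  83  81  82  77  81  81
   80  78  80  81  81  81  79  78  78  80]
 [ 77  77  78  80  79  80  79  78  80  79  77  77  77  66  63  76  79  78
   78  80  80  79  79  81  81  79  79  77]
 [118 121 117 120  63  82  77  80  80  80  81 104 119 120 123 121  81  77
   77  79  81  79  81  81  81  81  74  79]
 [162 168 166 128  89  63  80  80  81  80  87 122 118 119 126 122 118  68
   78  81  79  80  77  82  77  79  80  78]
 [167 164 167 165 100 121  79  82  83  80 101 117 108  55  54 121 118 118
   80  79  78  78  80  79  79  77  79  80]
 [168 165 168 167 116 111  80  79  79  77  79 111  56  52  46 120 
[... 755 characters left out ...]
 76  79  76  78  79  81  79  77  79  80  82  79  79  77  77  79  79  78
   78  80  80  80  77  76  51  13  12   9]
 [106  80  81  82  81  80  80  80  76  76  79  79  79  77  79  77  77  75
   80  81  77  76  79  77   9   7  13  10]
 [135  78  81  81  77  79  80  77  76  78  80  77  79  80  76  80  78  76
   79  78  79  79  77  49  14  17   1  15]
 [148  79  80  79  47  36  31  35  33  34  33  31  33  32  33  36  33  37
   38  33  33  29  31   4   5  12  13   2]
 [142 145 149 131  10  11  15   9   9   3  10   5  13   4   8  13   2   7
   15  12  17  12  11  17   1  18   8  14]
 [143 143 147  10  16  16  16   7  15   9  14  16   3  11  17   6  11  13
   16  14   7  16  11   7  11  15   8   9]]
```

{"op": "carry_out", "data": {
  "rows": [
    [[-0.1,0,2],[0,0,-0.6],1],
    [[-0.1,0,4],[0,0,-0.6],1],
    [[-0.1,0,4.7],[0,0,-0.6],1],
    [[-0.1,-0.8,4.7],[0,0,-0.6],1],
    [[-0.1,-1.5,4.7],[0,0,-0.6],1],
    [[-0.1,-2.2,4.7],[0,0,-0.6],1],
    [[-0.1,-2.7,4.7],[0,0,-0.6],1],
    [[-0.1,-3.2,4.7],[0,0,-0.6],1],
    [[-0.1,-3.2,4.7],[0,0,-0.6],1]
  ]
}}

```text
clock: 49.45
tool_pos: [0.5784, 0.2747, 0.075]
eef_rot: [1.0, -0.025, 0.0, -0.0]
contact_force: [-0.5, -0.7, 0.4]
opening: 0.002
finger_force: 0.0
```

{"op": "carry_out", "data": {
  "rows": [
    [[0,-0.2,0],[0,0,0],1],
    [[0,-0.4,0],[0,0,0],1],
    [[0,-0.4,0],[0,0,0],1]
  ]
}}

```text
clock: 49.75
tool_pos: [0.5787, 0.2774, 0.0749]
eef_rot: [1.0, -0.025, 0.0, 0.0]
contact_force: [0.5, -0.9, 0.7]
opening: 0.005
finger_force: 0.1
```

{"op": "carry_out", "data": {
  "rows": [
    [[0,-0.3,0],[0,0,0],1],
    [[0,-0.6,0],[0,0,0],1],
    [[0,-0.9,0],[0,0,0],1],
    [[0,-0.9,0],[0,0,0],1]
  ]
}}

```text
clock: 50.15
tool_pos: [0.5791, 0.2863, 0.0747]
eef_rot: [1.0, -0.025, 0.0, 0.0]
contact_force: [-0.6, -2.4, 0.1]
opening: 0.004
finger_force: 1.2
```

{"op": "carry_out", "data": {
  "rows": [
    [[0,-0.2,0],[0,0,0],1],
    [[0,-0.4,0],[0,0,0],1],
    [[0,-0.4,0],[0,0,0],1]
  ]
}}

```text
clock: 50.45
tool_pos: [0.5792, 0.29, 0.0746]
eef_rot: [1.0, -0.025, -0.0, 0.0]
contact_force: [-0.4, -3.2, -1.3]
opening: 0.003
finger_force: 1.5
```

{"op": "carry_out", "data": {
  "rows": [
    [[0,-0.2,0],[0,0,0],1],
    [[0,-0.4,0],[0,0,0],1],
    [[0,-0.4,0],[0,0,0],1]
  ]
}}

```text
clock: 50.75
tool_pos: [0.5795, 0.2927, 0.0748]
eef_rot: [1.0, -0.026, -0.0, 0.001]
contact_force: [-0.7, -6.8, -0.5]
opening: 0.001
finger_force: 2.8
```

{"op": "carry_out", "data": {
  "rows": [
    [[0,-0.2,0],[0,0,0],1],
    [[0,-0.4,0],[0,0,0],1],
    [[0,-0.4,0],[0,0,0],1]
  ]
}}

```text
clock: 51.05
tool_pos: [0.5794, 0.2932, 0.0747]
eef_rot: [1.0, -0.027, -0.001, 0.004]
contact_force: [-1.8, -11.2, 0.6]
opening: 0.003
finger_force: 5.4
```

The toggle is at its stop: the force rises with no further movement. I hold it there, then let go.

{"op": "carry_out", "data": {
  "rows": [
    [[0,0,0],[0,0,0],1],
    [[0,0,0],[0,0,0],1],
    [[0,0,0],[0,0,0],1],
    [[0,0,0],[0,0,0],1],
    [[0,0,0],[0,0,0],1],
    [[0,0,0],[0,0,0],1],
    [[0,0,0],[0,0,0],1],
    [[0,0,0],[0,0,0],1],
    [[0,0,0],[0,0,0],1],
    [[0,0,0],[0,0,0],1],
    [[0,0,0],[0,0,0],1],
    [[0,0,0],[0,0,0],1]
  ]
}}

```text
clock: 52.25
tool_pos: [0.5794, 0.2932, 0.0747]
eef_rot: [1.0, -0.027, -0.001, 0.004]
contact_force: [-1.1, -12.5, 1.0]
opening: 0.005
finger_force: 5.4
```

{"op": "carry_out", "data": {
  "rows": [
    [[0,0.4,0],[0,0,0],1],
    [[0,0.8,0],[0,0,0],1],
    [[0,1.2,0],[0,0,0],1],
    [[0,1.7,0],[0,0,0],1],
    [[0,2.5,0],[0,0,0],1],
    [[0,4,0],[0,0,0],1],
    [[0,4,-5],[0,0,0],1],
    [[-5,4,-10],[0,0,0],1],
    [[-10,4,-12],[0,0,0],1],
    [[-10,4,-12],[0,0,0],1],
    [[-10,4,-12],[0,0,0],1],
    [[-10,4,-12],[0,0,0],1]
  ]
}}

```text
clock: 53.45
tool_pos: [0.4783, 0.2635, 0.195]
eef_rot: [1.0, -0.025, 0.0, -0.0]
contact_force: [-0.3, 0.6, -0.0]
opening: 0.006
finger_force: 0.0
```

```bash
python3 - <<'E'
from h import *
d=snap("top"); q=px(d,(.598,-.0884,.037)); g=d["image"].max(2); ys,xs=np.mgrid[:480,:640]; m=(g<70)&(abs(xs-q[0])<14)&(abs(ys-q[1])<12)
print(xs[m].mean(),ys[m].mean(),pose()[2]["contact_force"]); print(r.finish_job())
E
```

```text
341.97727272727275 218.46022727272728 [ 1.01069947 -0.93831639  0.90340472]
the job is handed in; nothing more can be done
None
```

The job is handed in at about 53 s: both beakers are on the mat, all five jars are in the closed drawer, and the toggle was held over at its stop for just over a second and then released; the hand-in gave no verdict, and I didn't image the jars after closing the drawer or the toggle after letting go.

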